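Reset the condiment caddy for service

TASK

Get the wooden condiment caddy ready for service: take out the used steel cup left in its back row and nest it all the way down inside the other steel cup, which stands on the table, then stand the salt shaker upright in the back well this frees. Set the three unlabelled sauce pots upright and fully down in the front wells, each directly in front of the seasoning that tells what it is: the red sauce in front of the chilli jar, the green in front of the herb jar, the brown in front of the salt. Leave both jars standing in their wells, and knock none of these things over.

Things in the scene. Friction and masses are not known exactly. Their poses are not given: they have to be found in the camera images.
- caddy: Fixed wooden block 190x298x18 mm, origin centre of underside, front (its -x) to the robot, yaw within 0.3. Six round wells, floors 5 mm above the table, 13 mm deep. Front row: 54 mm wide, at x -42, y +98/0/-98 mm; back row: 69 mm wide, at x +45, same y: each front well has a back well straight behind it. Steel rail 39 mm high along the back edge (x +86).
- chilli_jar: Squat glass jar of red chilli with a yellow lid, 65 mm in diameter, 94 mm tall, standing loose in one of the caddy's back wells (which one varies). Origin at the centre of its underside, z up. Stays where it is.
- herb_jar: Slim spice jar with a dark herb label and a red cap, 45 mm in diameter, 108 mm tall, standing loose in another back well (which one varies). Origin at the centre of its underside, z up. Stays where it is.
- used_cup: The used steel cup: small open tapered cup, rim 62 mm outside diameter, base 44 mm, 47 mm tall, 60 g, thin wall, standing in the remaining back well. Origin at the centre of its underside, z up. Can be gripped across the outside of its rim from above.
- other_cup: The other steel cup, on the table: open tapered cup, rim 68 mm outside diameter, base 48 mm, 42 mm tall, 60 g. Origin at the centre of its underside, z up. Fully nested, the used cup's underside lies 4 mm above this cup's and its rim stands 9 mm above this cup's rim; released upright a centimetre higher it slides home.
- salt: Glass salt shaker with a grey metal dome cap, 44 mm in diameter, cap 34 mm, 90 mm tall, 100 g. Stands on the table. Origin at the centre of its underside, z up.
- red_pot: Lidded portion pot of red sauce (through the clear lid it looks pink), 53 mm diameter at the lid (the topmost 6 mm), tapering body up to 48 mm, 36 mm tall, 50 g. Origin at the centre of its underside, z up.
- green_pot: The same pot with green sauce (pale green from above): 53 mm at the lid, 36 mm tall, 50 g. Origin at the centre of its underside, z up.
- brown_pot: The same pot with brown sauce (beige from above): 53 mm at the lid, 36 mm tall, 50 g. Origin at the centre of its underside, z up.
There are look-alikes about, which are no part of the job. What is shaped like the green_pot but orange or yellow is not meant.

How it is judged (in metres and radians):
At the end, for the whole second after the job is handed in: Salt and both jars stand upright in the back wells; red, green and brown pots upright on the floor of the front wells before chilli jar, herb jar and salt (centres under 108 mm apart); used cup fully nested (within 15 mm) in the other cup on the table, within 8 mm of its centre; all at rest (z of chilli_jar in the frame of caddy between -0.002 and 0.011 m and x of chilli_jar in the frame of caddy between 0.025 and 0.065 m and y of chilli_jar in the frame of caddy between -0.12 and 0.12 m and angle between each of chilli_jar, herb_jar, salt, red_pot, green_pot, brown_pot, other_cup, used_cup's own z axis and vertical below 0.15 rad and z of herb_jar in the frame of caddy between -0.002 and 0.011 m and x of herb_jar in the frame of caddy between 0.025 and 0.065 m and y of herb_jar in the frame of caddy between -0.12 and 0.12 m and z of salt in the frame of caddy between -0.002 and 0.011 m and x of salt in the frame of caddy between 0.025 and 0.065 m and y of salt in the frame of caddy between -0.12 and 0.12 m and z of red_pot in the frame of caddy between -0.002 and 0.011 m and x of red_pot in the frame of caddy between -0.062 and -0.022 m and y of red_pot in the frame of caddy between -0.12 and 0.12 m and horizontal distance between red_pot and chilli_jar below 0.108 m and z of green_pot in the frame of caddy between -0.002 and 0.011 m and x of green_pot in the frame of caddy between -0.062 and -0.022 m and y of green_pot in the frame of caddy between -0.12 and 0.12 m and horizontal distance between green_pot and herb_jar below 0.108 m and z of brown_pot in the frame of caddy between -0.002 and 0.011 m and x of brown_pot in the frame of caddy between -0.062 and -0.022 m and y of brown_pot in the frame of caddy between -0.12 and 0.12 m and horizontal distance between brown_pot and salt below 0.108 m and horizontal distance between used_cup and other_cup below 0.008 m and z of used_cup in the frame of other_cup between -0.001 and 0.015 m and height (world z) of other_cup below 0.004 m and linear speed of each of salt, red_pot, green_pot, brown_pot, used_cup, other_cup, chilli_jar, herb_jar below 0.02 m/s); the robot touches nothing.
It fails at once if a jar in the caddy is knocked over or taken out of its well (distance of chilli_jar from where it was at the start of the episode above 0.03 m or distance of herb_jar from where it was at the start of the episode above 0.035 m).
It fails at once if a sauce pot, the salt shaker, a jar or a cup is tipped over (angle between any of red_pot, green_pot, brown_pot, salt, chilli_jar, herb_jar, used_cup, other_cup's own z axis and vertical above 0.8 rad).
It also fails if it takes over 141 s, if anything falls off the work surface, if the arm or the gripper's body presses on something with over 40 N, if the wrist force passes 120 N, or if a joint passes its speed limit or range.

ROBOT

A 6-joint arm with a two-finger parallel gripper is mounted at the origin on a cart in front of the work surface, level with it; the furniture and walls round the work are solid. World frame = base frame: x ahead of the robot, y to its left, z up, the work surface at z = 0. Lengths are in mm, angles in rad, forces in N, time in s.
With the tool pointing down it reaches from about 300 to 775 mm from the base axis. Payload 14.6 kg.
Tool frame: the origin (TCP) lies between the finger pads; the fingertips stand 22 mm ahead of it and the grasp point (between the pads) lies 3 mm ahead of it (manip.tcp_to_tips is the distance from the TCP to the fingertips, in mm); y points along the fingers, z is the direction in which the jaws open and shut, and the axes are right-handed (so a half turn about y gives the same grasp; the last joint's range is limited). The gripper opens to 94 mm and grips with 3 to 60 N. Pads are 16 mm wide; open, the fingers measure 119 mm over their backs; the gripper's body (75 mm by 177 mm) begins 78 mm behind the grasp point.
Start: joints at [-1.235, 0.3, 1.521, -0, 1.321, -0.067], TCP at [215.59, -505.975, 227.446] pointing down, gripper open.
Joint ranges: [-3.03, 3.03], [-0.79, 2.21], [0.23, 2.52], [-1.04, 4.18], [0, 3.07], [-2.55, 2.55]. Speed limits (rad/s): [2.22, 2.22, 2.57, 3.14, 3.14, 3.14].

INTERFACE

Orientations are given as [roll, pitch, yaw] about the fixed x, y, z axes, in that order (R = Rz(yaw) Ry(pitch) Rx(roll)).
In Python, from cell import manip gives the robot as it stands.
- The arm moves only by the shell command python3 -m jog 'ROWS' [OPENING] [FORCE]. ROWS is JSON, one flat list of numbers, 6 for each row, row after row: the shift along the tool's x, y, z in mm, then the turn, a rotation vector about the tool's x, y, z in degrees. A call has 1 to 10 rows; each row is the pose to reach, as a shift and turn from the pose commanded when the call began, along the tool's axes at that moment; what a row does not reach only later rows make up. A row lasts 1/12 s, in which the tool goes at most 41.7 mm and 7.16 degrees, less where a joint would pass 70% of its speed; a pose out of reach is approached as far as the arm can. A call with a gripper value outside its range is refused whole. OPENING is the finger opening in mm, from 0 to 94, set as the call begins (- or left out, the last holds). The fingers move at their own pace and stop on an object; FORCE is the grip in N (left out, the last holds). Time passes only in rows, so rows that repeat a pose let the fingers close. It gives the time, the measured TCP pose, the force and the opening at its end, in the units of the state.
- manip.read_state(): the state, without advancing time (a new reading comes with each control period).
- manip.camera(name): name is "scene" or "top" or "wrist"; returns a dict with "img" (480x640x3 uint8, red, green, blue), "intrinsics" (3x3 intrinsics, pixels), "k1" (the pictures are not rectified: a ray, as slopes to the right and down, at radius r is drawn at 1 + k1 r^2 times it, then the intrinsics apply), "origin" and "orientation" of the camera in the world. Camera axes: x right, y down, z forward; pixel columns grow to the right and rows downward; lengths in mm; the calibration is good to about 2 mm. A picture is of the moment at which its call begins. There is no depth.
- manip.sign_off(): hands the job in, once; it reports no verdict.
Trained networks look in a picture, given as the dict that the camera call returned (one of the last four; its "shot" number tells which), for a name from the list of things; names that differ only in an ending like _2 or _b are one class to them, and where a whole thing is asked for, a point or a joint stands for the part that bears it (a point fixed in the world has none). Each returns a list of dicts, best first, with "score" (0 to 1); they miss things now and then, are a little off and sometimes report something else, mostly with a low value. They report only what shows in the picture. A call takes as long as a camera call. They do not tell look-alikes from the thing itself.
- manip.masks_of(thing, picture): "pixels" (480x640 bool, what is visible of it) and "xy" ([column, row] in pixels, amid what is visible of it).
- manip.tip_of(thing, picture): "xy" ([column, row] in pixels: a listed point, or the origin of a listed thing).
The state is a dict: "clock": time; "joints": joint angles; "qd": joint speeds; "effort": joint torques, N m; "eef_pos": TCP position; "eef_rot": TCP orientation; "wrist_force": force on the tool from outside, world axes, zero at the start; "moment": the same for the moment, N m; "finger_gap": finger opening in mm.
Only numpy, scipy, OpenCV 4.12 (cv2) and the standard library are available. Lean on these libraries where they do the work, as an engineer would, in place of code of your own. Each camera call takes 0.05 s, during which the arm holds its last target.

## Working session

There is one attempt and no reset: what is moved stays moved. The work goes in short steps, Python scripts to look and compute and a shell command to move; the robot and the scene stay as the last step left them, time stands still between calls to the robot, and variables do not carry over. Pictures are saved under pics/ and viewed, and the job is handed in when it is done.

```bash
ls; mkdir -p pics; python3 - <<'E'
from cell import manip
import cv2
print(manip.read_state())
for n in("scene","top","wrist"):
    c=manip.camera(n); cv2.imwrite(f"pics/{n}0.png",c["img"][:,:,::-1]); print(n,c["intrinsics"],c["k1"],c["origin"],c["orientation"],c["shot"])
E
```

```text
pics
{'clock': 0.0, 'joints': array([-1.23460780e+00,  3.00481140e-01,  1.52160624e+00, -1.47487994e-05,
        1.32069719e+00, -6.65578513e-02]), 'qd': array([ 0.00089294,  0.00159655, -0.00101615, -0.00150438, -0.00033697,
        0.00090317]), 'effort': array([ 1.62200326e-03, -5.31812596e+01, -3.52739310e+01,  7.08523672e-02,
        2.44183140e-02, -1.23722170e-04]), 'eef_pos': array([ 215.50416043, -505.75296708,  226.87016787]), 'eef_rot': array([-1.57198656e+00,  6.50189417e-05, -2.73884266e+00]), 'wrist_force': array([-0.33487626, -0.94122877,  0.11243308]), 'moment': array([-0.02692497,  0.02027629,  0.01207576]), 'finger_gap': 93.89300432869692}
scene [[549.07008722   0.         312.5923706 ]
 [  0.         549.07008722 246.54939825]
 [  0.           0.           1.        ]] 0.017195847844933908 [-514.78891953  628.06068904  716.19699841] [-2.10018156 -0.00666971 -2.10841745] 1
top [[474.12610583   0.         326.89553163]
 [  0.         474.12610583 237.49153185]
 [  0.           0.           1.        ]] -0.07913894515059884 [ 394.4446706    40.15422555 1088.04033108] [-3.04270884 -0.01215268 -1.56037978] 2
wrist [[370.00960392   0.         322.35900988]
 [  0.         370.00960392 245.65647979]
 [  0.           0.           1.        ]] -0.06432372654907505 [ 279.30629032 -477.54241469  385.04758498] [ 2.89764823e+00  2.17859071e-03 -1.16886509e+00] 3
```

View pics/top0.png

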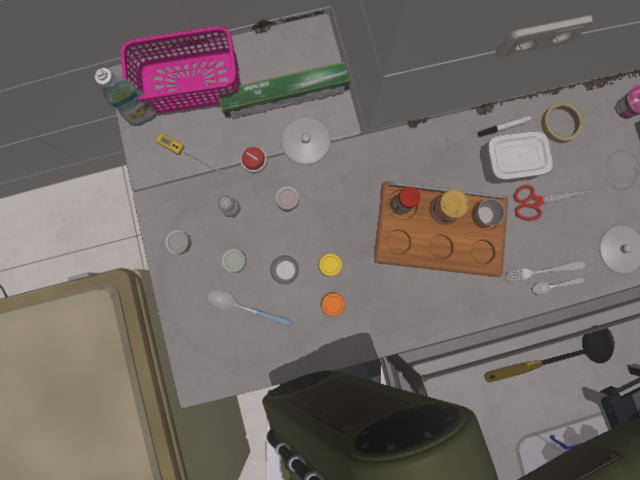

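View pics/scene0.png

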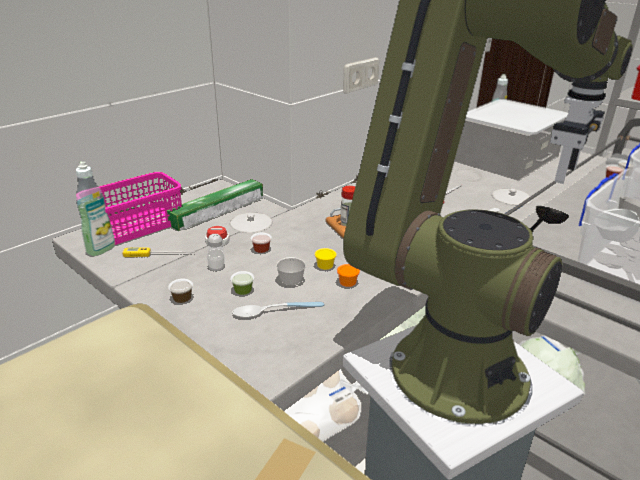

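View pics/wrist0.png

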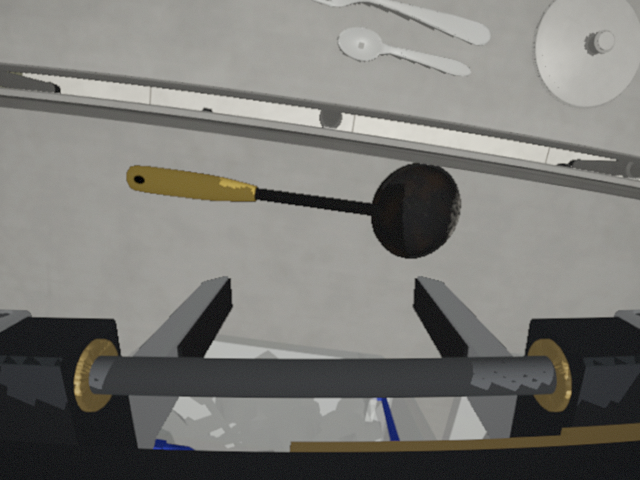

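```bash
cat > h.py <<'E'
import numpy as np, cv2
from scipy.spatial.transform import Rotation as R
from scipy.optimize import minimize
from cell import manip
def proj(c,P):
    Rm=R.from_euler('xyz',c["orientation"]).as_matrix(); p=(np.atleast_2d(P)-c["origin"])@Rm
    s=p[:,:2]/p[:,2:]; s=s*(1+c["k1"]*(s**2).sum(1,keepdims=True))
    K=np.array(c["intrinsics"]); return s*[K[0,0],K[1,1]]+[K[0,2],K[1,2]]
def ray(c,uv,z):
    K=np.array(c["intrinsics"]); d=(np.array(uv,float)-[K[0,2],K[1,2]])/[K[0,0],K[1,1]]; s=d.copy()
    for _ in range(20): s=d/(1+c["k1"]*(s@s))
    v=R.from_euler('xyz',c["orientation"]).as_matrix()@np.r_[s,1]; o=np.array(c["origin"]); return (o+v*(z-o[2])/v[2])[:2]
PROF={'pot':[(21,0),(24,30),(26.5,30),(26.5,36)],'used_cup':[(22,0),(31,47)],'other_cup':[(24,0),(34,42)],
 'salt':[(22,0),(22,68),(17,75),(17,85),(8,90)],'chilli_jar':[(32.5,0),(32.5,94)],'herb_jar':[(22.5,0),(22.5,108)]}
def prof(n): return PROF['pot'] if 'pot' in n else PROF[n]
T=np.linspace(0,2*np.pi,48,endpoint=False)
def circ(x,y,z,r): return np.c_[x+r*np.cos(T),y+r*np.sin(T),z+0*T]
def sil(c,n,xy,z0=0):
    pts=np.vstack([proj(c,circ(*xy,z0+z,r)) for r,z in prof(n)]).astype(np.float32)
    return cv2.convexHull(pts)[:,0]
def fit(c,n,mask,xy0,z0=0):
    S=4
    ys,xs=np.where(mask); x0,y0=xs.min()-15,ys.min()-15; x1,y1=xs.max()+15,ys.max()+15
    x0=max(x0,0);y0=max(y0,0)
    m=cv2.resize(mask[y0:y1,x0:x1].astype(np.uint8),None,fx=S,fy=S,interpolation=0)
    def f(xy):
        q=np.zeros_like(m); h=(sil(c,n,xy,z0)-[x0,y0]+.5)*S
        cv2.fillConvexPoly(q,np.round(h*16).astype(np.int32),1,shift=4)
        return 1-(q&m).sum()/max((q|m).sum(),1)
    r=minimize(f,xy0,method='Nelder-Mead',options=dict(initial_simplex=[xy0,xy0+np.r_[8,0],xy0+np.r_[0,8]],xatol=.1,fatol=1e-4))
    return r.x,1-r.fun
E
python3 - <<'E'
from h import *
names=['chilli_jar','herb_jar','used_cup','other_cup','salt','red_pot','green_pot','brown_pot','caddy']
for cam in('top','scene'):
    c=manip.camera(cam)
    for n in names:
        for d in manip.masks_of(n,c)[:4]:
            if d['score']<.2: continue
            s=f"{cam} {n} {d['score']:.2f} {np.round(d['xy'])} area {d['pixels'].sum()}"
            if n!='caddy':
                z0=5 if n in('chilli_jar','herb_jar','used_cup') else 0
                top=prof(n)[-1][1]
                x,i=fit(c,n,d['pixels'],ray(c,d['xy'],z0+top*.6),z0); s+=f" fit {np.round(x,1)} iou {i:.2f}"
            print(s)
        t=manip.tip_of(n,c); 
        if t: print('   tip',[ (round(q['score'],2),np.round(ray(c,q['xy'],5 if n in('chilli_jar','herb_jar','used_cup') else 0),1)) for q in t[:3]])
print(manip.read_state()['clock'])
E
```

```text
top chilli_jar 0.70 [450. 205.] area 959 fit [ 569.5 -239.6] iou 0.91
top chilli_jar 0.52 [286. 200.] area 469 fit [571.5 113.1] iou 0.51
   tip [(0.7, array([ 567.6, -242.9]))]
top herb_jar 0.66 [407. 202.] area 593 fit [ 580.9 -142.7] iou 0.95
   tip [(0.65, array([ 583.9, -145.7]))]
top used_cup 0.90 [490. 211.] area 623 fit [ 560.8 -337.8] iou 0.92
top used_cup 0.65 [287. 200.] area 411 fit [590.3 120.1] iou 0.67
   tip [(0.96, array([ 559.5, -329.5])), (0.55, array([ 575.4, -146.8]))]
top other_cup 0.59 [284. 271.] area 719 fit [427.4 123.1] iou 0.94
top other_cup 0.42 [435. 240.] area 7917 fit [ 474.1 -186.2] iou 0.09
   tip [(0.95, array([427.2, 126.7])), (0.59, array([ 528.3, -237.2]))]
top salt 0.83 [232. 208.] area 324 fit [564.2 245.9] iou 0.72
top salt 0.65 [450. 208.] area 929 fit [ 581.5 -254.5] iou 0.53
   tip [(0.7, array([569. , 248.8])), (0.28, array([ 524.3, -236.9]))]
top red_pot 0.71 [286. 197.] area 460 fit [589.7 121.1] iou 0.95
   tip [(0.89, array([585.7, 122.3]))]
top green_pot 0.68 [232. 258.] area 441 fit [446.8 235.9] iou 0.94
top green_pot 0.68 [332. 264
[... 842 characters left out ...]
]
scene salt 0.80 [219. 250.] area 554 fit [573.9 246.3] iou 0.81
   tip [(0.98, array([569.2, 246.3]))]
scene red_pot 0.76 [261. 241.] area 322 fit [591.8 115.1] iou 0.85
   tip [(0.89, array([577.6, 119.5])), (0.24, array([565.3, 239.6]))]
scene green_pot 0.92 [326. 257.] area 384 fit [443.2  16.7] iou 0.91
scene green_pot 0.89 [348. 274.] area 379 fit [354.   10.2] iou 0.81
scene green_pot 0.56 [244. 283.] area 440 fit [445.9 235. ] iou 0.88
   tip [(0.85, array([443.1,  15.2])), (0.79, array([435.5, 234.3])), (0.69, array([354.7,   4.3]))]
scene brown_pot 0.62 [181. 287.] area 464 fit [488.9 362.7] iou 0.87
   tip [(0.59, array([503.7, 361.7]))]
scene caddy 0.53 [337. 225.] area 221
2.05
```

```bash
python3 - <<'E'
import cv2
a=cv2.imread('pics/top0.png'); cv2.imwrite('pics/t0crop.png',cv2.resize(a[140:330,150:350],None,fx=4,fy=3.0*4/3,interpolation=2)[:600,:800]) 
cv2.imwrite('pics/t0cad.png',cv2.resize(a[170:290,360:520],None,fx=5,fy=5,interpolation=2))
E
```

```text
(no output)
```

View pics/t0cad.png

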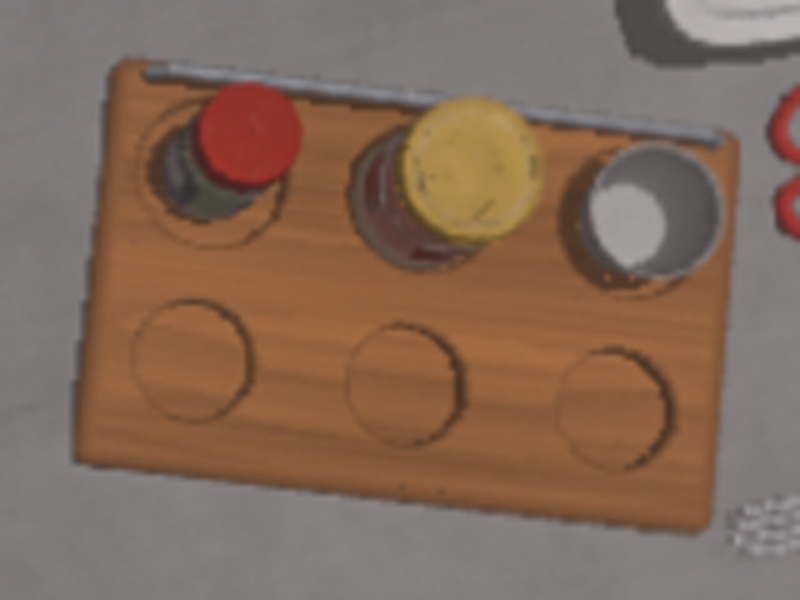

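View pics/t0crop.png

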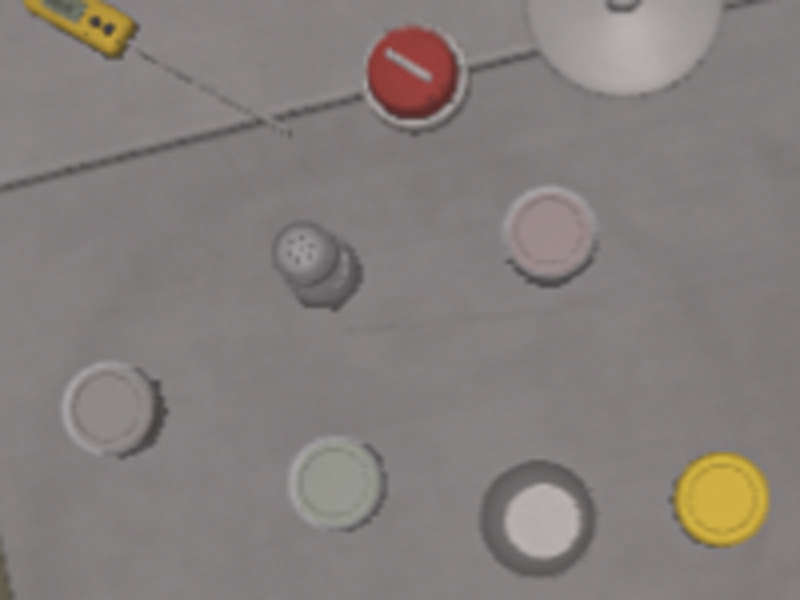

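```bash
python3 - <<'E'
from h import *
c=manip.camera('top')
p=np.array([[192,361],[405,384],[614,410],[215,172],[628,220]])/5+[360,170]-.4
W=np.array([ray(c,q,18) for q in p]); print(np.round(W,1))
L=np.array([[-42,98],[-42,0],[-42,-98]],float)
A=W[:3]
# rigid fit
def f(v):
    a=v[2]; Q=np.array([[np.cos(a),-np.sin(a)],[np.sin(a),np.cos(a)]]); return ((L@Q.T+v[:2]-A)**2).sum()
r=minimize(f,[520,-240,0],method='Nelder-Mead',options=dict(xatol=1e-4,fatol=1e-4,maxiter=2000)); print(r.x,r.fun)
m=manip.masks_of('caddy',c)[0]['pixels'].astype(np.uint8)
cn=max(cv2.findContours(m,0,2)[0],key=cv2.contourArea); rr=cv2.boxPoints(cv2.minAreaRect(cn)); B=np.array([ray(c,q,18) for q in rr]);print(np.round(B,1),B.mean(0))
v=r.x; a=v[2]; Q=np.array([[np.cos(a),-np.sin(a)],[np.sin(a),np.cos(a)]])
img=c['img'].copy()
def ring(l,rad,z,col):
    w=Q@l+v[:2]; 
    pts=proj(c,circ(*w,z,rad)); cv2.polylines(img,[np.round(pts).astype(int)],True,col,1)
big=cv2.resize(img[170:290,360:520],None,fx=5,fy=5,interpolation=2)
for x,rad in((-42,27),(45,34.5)):
    for y in(98,0,-98):
        w=Q@[x,y]+v[:2]; print(x,y,np.round(w,1))
        for z in(18,5):
            pts=(proj(c,circ(*w,z,rad))-[360,170]+.5)*5; cv2.polylines(big,[np.round(pts).astype(int)],True,(0,255,0) if z==18 else (0,0,255),1)
pts=(proj(c,[[*(Q@[x,y]+v[:2]),18] for x,y in((-95,-149),(-95,149),(95,149),(95,-149))])-[360,170]+.5)*5; cv2.polylines(big,[np.round(pts).astype(int)],True,(0,255,0),1)
cv2.imwrite('pics/cadfit.png',big[:,:,::-1])
E
```

```text
[[ 492.8 -133.6]
 [ 483.3 -231.3]
 [ 472.4 -328.3]
 [ 580.  -144.6]
 [ 560.5 -336.9]]
[ 5.24608600e+02 -2.35423229e+02 -1.04217766e-01] 0.5079371850598342
[[ 446.   -72.3]
 [ 636.8  -95.7]
 [ 604.2 -401.6]
 [ 411.9 -372. ]] [ 524.72075711 -235.40659234]
-42 98 [ 493.  -133.6]
-42 0 [ 482.8 -231.1]
-42 -98 [ 472.6 -328.5]
45 98 [ 579.6 -142.6]
45 0 [ 569.4 -240.1]
45 -98 [ 559.2 -337.6]
```

View pics/cadfit.png

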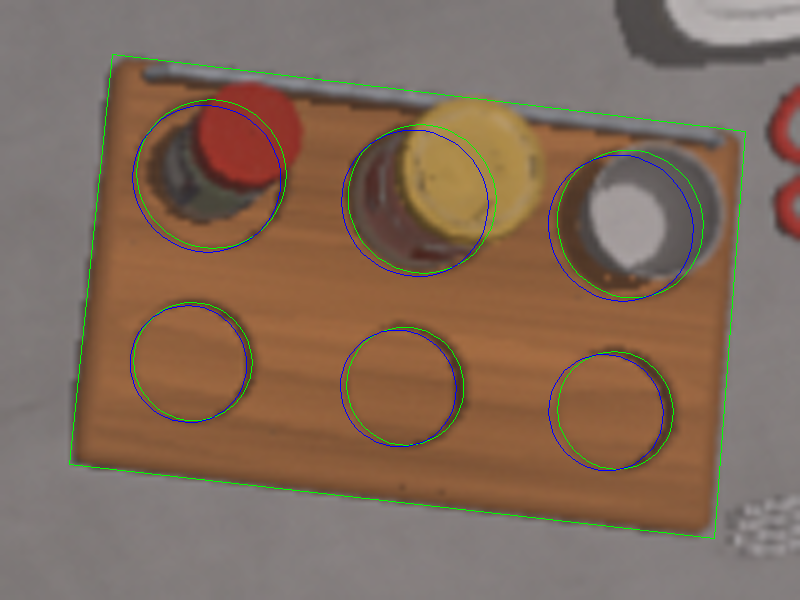

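```bash
cat > go.py <<'E'
import sys
from h import *
x,y,z=map(float,sys.argv[1:4]); yaw=float(sys.argv[4]) if len(sys.argv)>4 else -0.104+np.pi
s=manip.read_state(); Q=R.from_euler('xyz',s['eef_rot']); G=R.from_euler('xyz',[-np.pi/2,0,yaw])
d=Q.inv().apply(np.array([x,y,z])-s['eef_pos']); t=np.degrees((Q.inv()*G).as_rotvec())
print('t',round(s['clock'],2),'pos',np.round(s['eef_pos'],1),'rot',np.round(s['eef_rot'],3),'gap',round(s['finger_gap'],1),'f',np.round(s['wrist_force'],1))
print('shift',np.round(d,1),'turn',np.round(t,2),'dist',round(np.linalg.norm(d)),'rows',np.linalg.norm(d)/41.7)
E
python3 go.py 560.8 -337.8 150
```

```text
t 2.15 pos [ 215.6 -506.   227.4] rot [-1.571 -0.    -2.739] gap 94.1 f [ 0.3  0.2 -0. ]
shift [-383.5   77.4  -19.4] turn [-0.   29.04  0.  ] dist 392 rows 9.393805612284103
```

```bash
python3 -m jog '[-383.5,77,-19.5,0,29,0, -383.5,77,-19.5,0,29,0, -383.5,77,-19.5,0,29,0, -383.5,77,-19.5,0,29,0, -383.5,77,-19.5,0,29,0, -383.5,77,-19.5,0,29,0, -383.5,77,-19.5,0,29,0, -383.5,77,-19.5,0,29,0, -383.5,77,-19.5,0,29,0, -383.5,77,-19.5,0,29,0]' 80; python3 go.py 560.8 -337.8 62; python3 - <<'E'
from h import *
c=manip.camera('wrist'); img=c['img'].copy()
for z,r in((52,31),(5,22)): cv2.polylines(img,[np.round(proj(c,circ(560.8,-337.8,z,r))).astype(int)],True,(0,255,0),1)
cv2.imwrite('pics/w1.png',img[:,:,::-1])
for d in manip.masks_of('used_cup',c)[:2]: print(d['score'],d['xy'],fit(c,'used_cup',d['pixels'],np.r_[560.8,-337.8],5))
E
```

```text
clock: 2.98
eef_pos: [563.2, -335.5, 149.5]
eef_rot: [-1.571, -0.0, 3.04]
wrist_force: [-0.3, -0.6, -0.1]
finger_gap: 80.1
t 2.98 pos [ 563.2 -335.5  149.5] rot [-1.571 -0.     3.04 ] gap 80.1 f [-0.3 -0.6 -0.1]
shift [ 2.1 87.5  2.6] turn [0.03 0.12 0.02] dist 88 rows 2.098882720484557
0.64 [327.2, 260.5] (array([ 557.05661541, -337.60733284]), np.float64(0.9733815824527129))
```

View pics/w1.png

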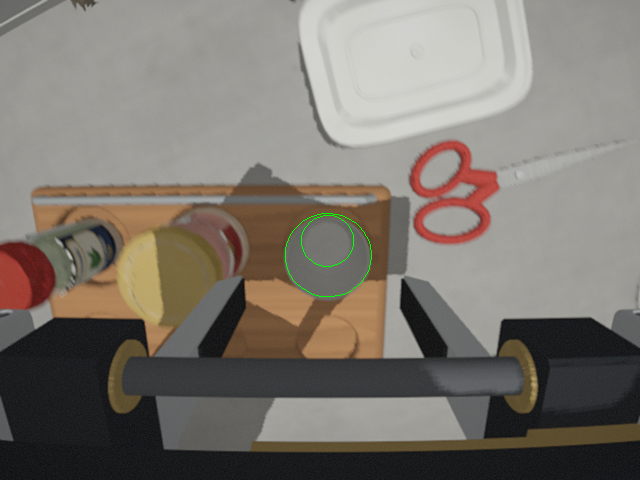

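```bash
python3 go.py 558.8 -337.8 61
```

```text
t 3.08 pos [ 563.5 -334.7  148.6] rot [-1.572e+00 -1.000e-03  3.042e+00] gap 80.1 f [-0.7 -0.   0.1]
shift [ 4.2 87.6  3.6] turn [0.08 0.28 0.08] dist 88 rows 2.104560309453912
```

```bash
python3 -m jog '[0,0,0,0,0,0,0,0,0,0,0,0]';  python3 go.py 558.8 -337.8 61
```

```text
clock: 3.25
eef_pos: [560.2, -338.1, 150.6]
eef_rot: [-1.571, -0.0, 3.038]
wrist_force: [0.2, -0.1, 0.2]
finger_gap: 79.9
t 3.25 pos [ 560.2 -338.1  150.6] rot [-1.571 -0.     3.038] gap 79.9 f [ 0.2 -0.1  0.2]
shift [ 1.4 89.6 -0.2] turn [-0.01  0.02  0.01] dist 90 rows 2.147949490322881
```

```bash
python3 -m jog '[1,40,0,0,0,0, 1,70,0,0,0,0, 1,89,0,0,0,0, 1,89,0,0,0,0, 1,89,0,0,0,0]' 80 20; python3 -m jog '[0,0,0,0,0,0,0,0,0,0,0,0,0,0,0,0,0,0,0,0,0,0,0,0,0,0,0,0,0,0,0,0,0,0,0,0]' 50; python3 go.py 559 -337 150
```

```text
clock: 3.67
eef_pos: [559.0, -338.5, 61.9]
eef_rot: [-1.571, -0.0, 3.037]
wrist_force: [0.7, -0.9, 1.1]
finger_gap: 80.1
clock: 4.17
eef_pos: [560.2, -338.1, 63.0]
eef_rot: [-1.57, 0.002, 3.038]
wrist_force: [-1.4, -0.0, 7.2]
finger_gap: 59.7
t 4.17 pos [ 560.2 -338.1   63. ] rot [-1.570e+00  2.000e-03  3.038e+00] gap 59.7 f [-1.4 -0.   7.2]
shift [  1.2 -87.   -0.8] turn [-0.07  0.04 -0.11] dist 87 rows 2.086870374435203
```

```bash
python3 -m jog '[0,-15,0,0,0,0,0,-40,0,0,0,0,0,-80,0,0,0,0,0,-120,0,0,0,0,0,-120,0,0,0,0,0,-120,0,0,0,0,0,-120,0,0,0,0]'; python3 go.py 559 -337 150;python3 - <<'E'
from h import *
c=manip.camera('wrist'); cv2.imwrite('pics/w2.png',c['img'][:,:,::-1])
c=manip.camera('scene'); cv2.imwrite('pics/s2.png',c['img'][:,:,::-1])
E
```

```text
clock: 4.75
eef_pos: [559.5, -337.4, 181.0]
eef_rot: [-1.571, -0.0, 3.038]
wrist_force: [0.1, 0.1, -1.1]
finger_gap: 59.5
t 4.75 pos [ 559.5 -337.4  181. ] rot [-1.571 -0.     3.038] gap 59.5 f [ 0.1  0.1 -1.1]
shift [ 0.6 31.  -0.3] turn [0.02 0.04 0.03] dist 31 rows 0.7433899859708836
```

View pics/w2.png

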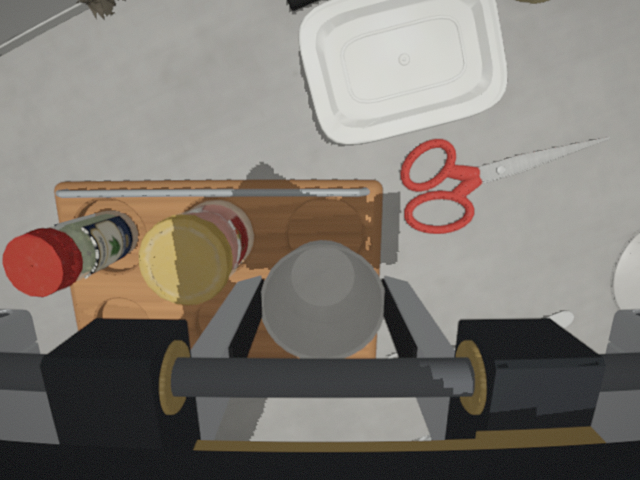

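View pics/s2.png

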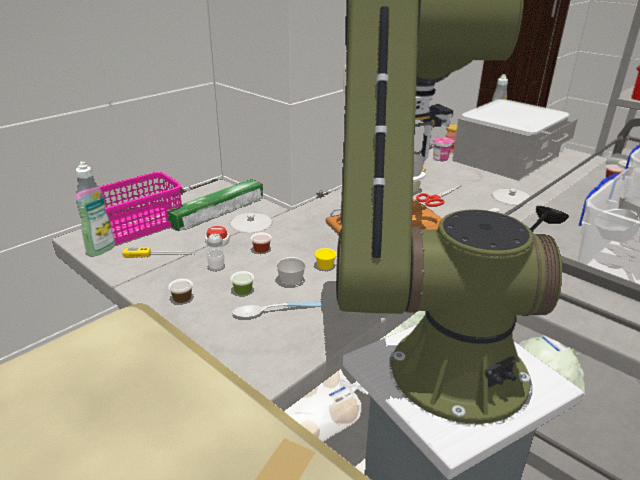

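```bash
python3 - <<'E'
from h import *
c=manip.camera('wrist'); print(manip.read_state()['eef_pos'])
for d in manip.masks_of('used_cup',c)[:2]: print(d['score'],d['xy'],fit(c,'used_cup',d['pixels'],np.r_[560,-337],123))
print(ray(c,[323,300],171))
E
python3 go.py 428 121.5 181
```

```text
[ 559.33939234 -337.32131595  179.8887367 ]
0.71 [324.5, 301.1] (array([ 556.86486721, -335.95500612]), np.float64(0.9738263702588078))
0.69 [242.4, 212.9] (array([ 602.67358813, -337.15224454]), np.float64(0.32192616959880027))
[ 559.83200736 -336.37619418]
t 4.95 pos [ 559.4 -337.4  180.1] rot [-1.572e+00 -2.000e-03  3.038e+00] gap 59.6 f [ 0.4  0.6 -0.5]
shift [ 1.781e+02 -1.000e-01 -4.429e+02] turn [0.06 0.04 0.11] dist 477 rows 11.447252448511042
```

Cup is held about centred. Carry it over the other cup.

```bash
python3 -m jog '[15,0,-37,0,0,0, 30,0,-75,0,0,0, 45,0,-112,0,0,0, 60,0,-149,0,0,0, 75,0,-186,0,0,0, 90,0,-224,0,0,0, 105,0,-261,0,0,0, 120,0,-298,0,0,0, 135,0,-336,0,0,0, 150,0,-373,0,0,0]'; python3 go.py 428 121.5 181
```

```text
clock: 5.78
eef_pos: [447.9, 50.5, 181.0]
eef_rot: [-1.571, -0.001, 3.038]
wrist_force: [0.7, -0.1, -0.7]
finger_gap: 59.9
t 5.78 pos [447.9  50.5 181. ] rot [-1.571e+00 -1.000e-03  3.038e+00] gap 59.9 f [ 0.7 -0.1 -0.7]
shift [ 27.1   0.1 -68.5] turn [-0.    0.02  0.04] dist 74 rows 1.7674974459998911
```

```bash
python3 -m jog '[14,20,-35,0,0,0, 27,40,-68.5,0,0,0, 27,50,-68.5,0,0,0, 27,50,-68.5,0,0,0, 27,50,-68.5,0,0,0,27,50,-68.5,0,0,0]'; python3 go.py 428 121.5 74;  python3 - <<'E'
from h import *
c=manip.camera('wrist'); 
d=manip.masks_of('other_cup',c)[0]; print(d['score'],d['xy'])
for n in('other_cup',):
  for d in manip.masks_of(n,c)[:3]: print(n,d['score'],d['xy'],d['pixels'].sum())
img=c['img'].copy(); z=manip.read_state()['eef_pos']
for zz,r in((42,34),(0,24)): cv2.polylines(img,[np.round(proj(c,circ(428,121.5,zz,r))).astype(int)],True,(0,255,0),1)
cv2.imwrite('pics/w3.png',img[:,:,::-1])
E
```

```text
clock: 6.28
eef_pos: [429.9, 118.9, 132.0]
eef_rot: [-1.571, 0.001, 3.037]
wrist_force: [-0.3, -0.2, -0.3]
finger_gap: 59.9
t 6.28 pos [429.9 118.9 132. ] rot [-1.571e+00  1.000e-03  3.037e+00] gap 59.9 f [-0.3 -0.2 -0.3]
shift [ 2.2 58.  -2.4] turn [ 0.   -0.03 -0.04] dist 58 rows 1.3939500805444076
0.82 [317.0, 234.2]
other_cup 0.82 [317.0, 234.2] 2157
```

View pics/w3.png

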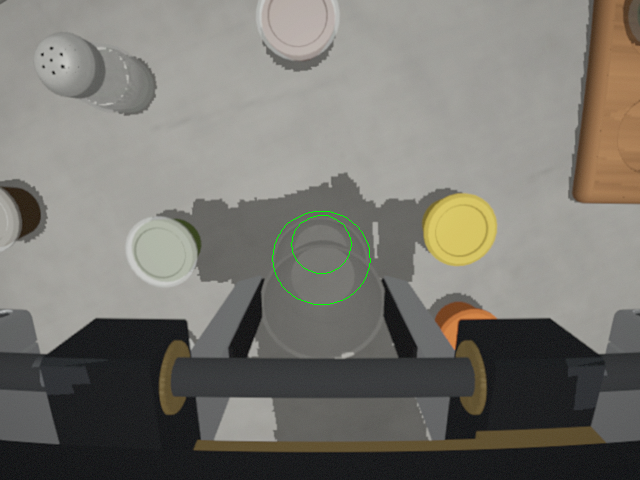

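```bash
python3 -m jog '[2,0,-2,0,0,0, 2,25,-2,0,0,0,2,45,-2,0,0,0,2,60,-2,0,0,0,2,60,-2,0,0,0,2,60,-2,0,0,0,2,60,-2,0,0,0]'; python3 go.py 428 121.5 74;  python3 - <<'E'
from h import *
c=manip.camera('wrist'); cv2.imwrite('pics/w4.png',c['img'][:,:,::-1])
c=manip.camera('scene'); cv2.imwrite('pics/s4.png',cv2.resize(c['img'][180:330,150:400,::-1],None,fx=3,fy=3))
E
```

```text
clock: 7.02
eef_pos: [428.0, 122.0, 72.5]
eef_rot: [-1.571, 0.001, 3.038]
wrist_force: [-0.7, -0.7, 0.5]
finger_gap: 59.6
t 7.02 pos [428.  122.   72.5] rot [-1.571e+00  1.000e-03  3.038e+00] gap 59.6 f [-0.7 -0.7  0.5]
shift [-0.  -1.5  0.5] turn [ 0.02  0.02 -0.07] dist 2 rows 0.038291108891472476
```

View pics/s4.png

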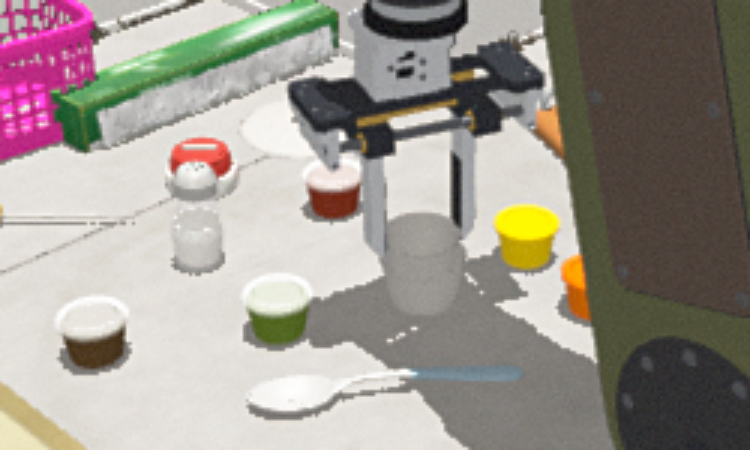

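View pics/w4.png

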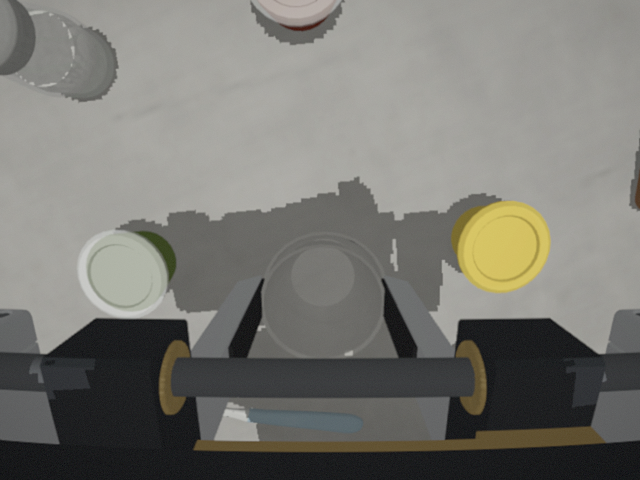

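```bash
python3 -m jog '[0,0,0,0,0,0,0,0,0,0,0,0,0,0,0,0,0,0,0,0,0,0,0,0]' 80; python3 -m jog '[0,-20,0,0,0,0,0,-60,0,0,0,0,0,-100,0,0,0,0,0,-110,0,0,0,0,0,-110,0,0,0,0,0,-110,0,0,0,0]'; python3 - <<'E'
from h import *
c=manip.camera('wrist'); cv2.imwrite('pics/w5.png',c['img'][:,:,::-1])
for n in('used_cup','other_cup'):
  for d in manip.masks_of(n,c)[:2]: print(n,d['score'],d['xy'],fit(c,n,d['pixels'],np.r_[428,122],4 if n[0]=='u' else 0))
c=manip.camera('scene'); cv2.imwrite('pics/s5.png',cv2.resize(c['img'][180:330,150:400,::-1],None,fx=3,fy=3))
for n in('salt',):
  for d in manip.masks_of(n,c)[:2]: print(n,d['score'],d['xy'],fit(c,n,d['pixels'],np.r_[568,247]))
E
python3 go.py 568 247 180
```

```text
clock: 7.45
eef_pos: [427.5, 122.0, 71.7]
eef_rot: [-1.571, 0.0, 3.038]
wrist_force: [0.7, 0.6, -0.3]
finger_gap: 79.5
clock: 7.95
eef_pos: [427.3, 122.0, 181.1]
eef_rot: [-1.571, 0.0, 3.038]
wrist_force: [-0.2, 0.2, -1.2]
finger_gap: 80.1
other_cup 0.75 [331.3, 206.7] (array([424.86352384, 122.42856002]), np.float64(0.13335655850942418))
salt 0.89 [219.8, 251.8] (array([571.56218815, 247.12891197]), np.float64(0.823126142595978))
t 8.2 pos [427.  121.9 180.2] rot [-1.570e+00 -2.000e-03  3.038e+00] gap 80.4 f [-0.1  1.2 -0.4]
shift [-1.273e+02 -1.000e-01 -1.390e+02] turn [-0.04  0.03  0.12] dist 188 rows 4.51952724086831
```

View pics/s5.png

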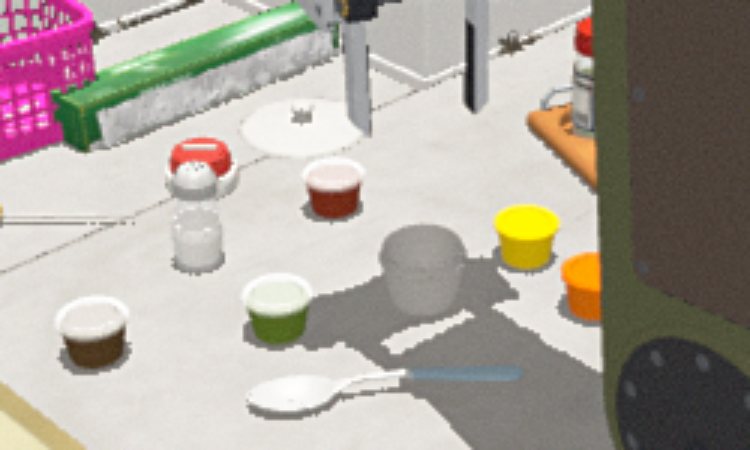

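View pics/w5.png

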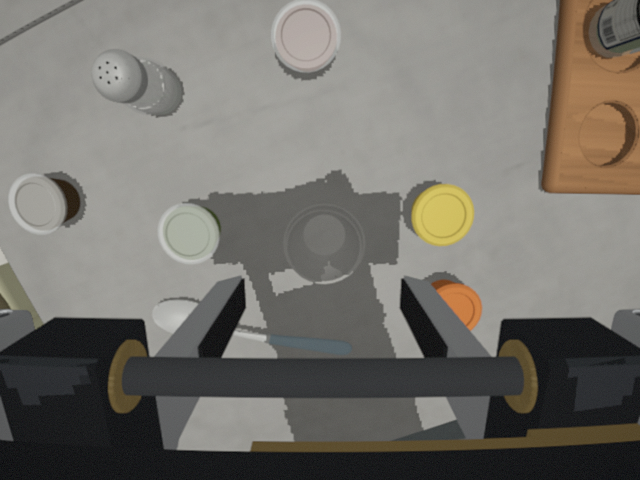

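```bash
python3 -m jog '[-30,0,-32,0,0,0,-58,0,-62,0,0,0,-87,0,-94,0,0,0,-116,15,-125,0,0,0,-129,30,-139,0,0,0,-129,30,-139,0,0,0,-129,30,-139,0,0,0,-129,30,-139,0,0,0]';python3 - <<'E'
from h import *
c=manip.camera('wrist'); img=c['img'].copy()
for d in manip.masks_of('salt',c)[:2]: print(d['score'],d['xy'],fit(c,'salt',d['pixels'],np.r_[570,247]))
for d in manip.tip_of('salt',c)[:2]: print(d['score'],ray(c,d['xy'],0))
for r,z in PROF['salt']: cv2.polylines(img,[np.round(proj(c,circ(570,247,z,r))).astype(int)],True,(0,255,0),1)
cv2.imwrite('pics/w6.png',img[:,:,::-1])
E
python3 go.py 570 247 58
```

```text
clock: 8.87
eef_pos: [569.7, 246.6, 151.1]
eef_rot: [-1.57, -0.001, 3.038]
wrist_force: [-0.1, 0.7, 1.2]
finger_gap: 79.9
0.76 [318.9, 256.3] (array([565.49206764, 249.89039746]), np.float64(0.8264708601719728))
0.73 [566.50159501 253.38920251]
t 9.02 pos [570.  246.4 152.6] rot [-1.571e+00  1.000e-03  3.038e+00] gap 79.9 f [-0.2  0.2  0.9]
shift [ 0.2 94.6 -0.5] turn [ 0.04  0.01 -0.08] dist 95 rows 2.2687603593591366
```

View pics/w6.png

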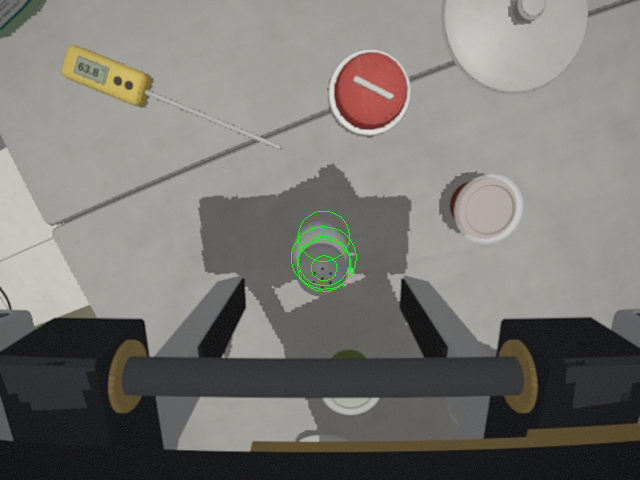

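```bash
python3 -m jog '[3,35,-0.5,0,0,0,3,70,-0.5,0,0,0,3,96,-0.5,0,0,0,3,96,-0.5,0,0,0,3,96,-0.5,0,0,0,3,96,-0.5,0,0,0]'; python3 -m jog '[0,0,0,0,0,0,0,0,0,0,0,0,0,0,0,0,0,0,0,0,0,0,0,0,0,0,0,0,0,0,0,0,0,0,0,0,0,0,0,0,0,0,0,0,0,0,0,0]' 30 20;  python3 -m jog '[0,-15,0,0,0,0,0,-45,0,0,0,0,0,-80,0,0,0,0,0,-120,0,0,0,0,0,-130,0,0,0,0,0,-130,0,0,0,0,0,-130,0,0,0,0]'; python3 - <<'E'
from h import *
c=manip.camera('wrist'); cv2.imwrite('pics/w7.png',c['img'][:,:,::-1])
c=manip.camera('scene'); cv2.imwrite('pics/s7.png',cv2.resize(c['img'][130:330,150:400,::-1],None,fx=3,fy=3))
E
python3 go.py 559.2 -337.6 185
```

```text
clock: 9.52
eef_pos: [568.1, 247.9, 58.0]
eef_rot: [-1.572, 0.003, 3.038]
wrist_force: [0.8, -0.6, 0.7]
finger_gap: 80.2
clock: 10.18
eef_pos: [567.3, 247.8, 55.5]
eef_rot: [-1.571, 0.0, 3.038]
wrist_force: [-0.1, 0.8, 1.5]
finger_gap: 39.3
clock: 10.77
eef_pos: [567.0, 247.7, 184.7]
eef_rot: [-1.571, -0.0, 3.038]
wrist_force: [0.4, -0.1, -1.7]
finger_gap: 39.6
t 10.87 pos [566.5 247.5 183.2] rot [-1.569e+00 -3.000e-03  3.038e+00] gap 39.2 f [-1.   1.  -0.4]
shift [-53.1  -1.1 582.7] turn [-0.08  0.04  0.17] dist 585 rows 14.032289957228125
```

View pics/w7.png

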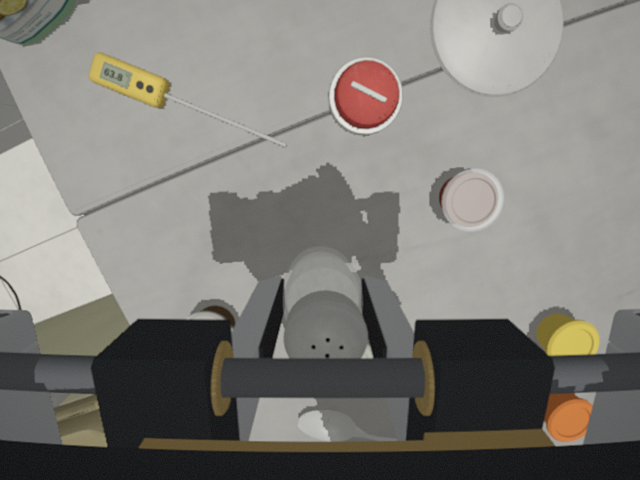

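View pics/s7.png

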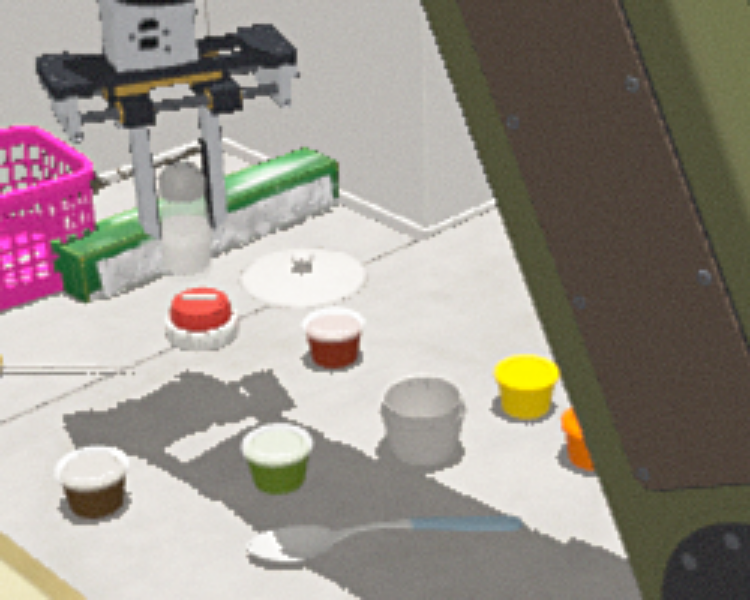

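```bash
python3 -m jog '[5,-8,37,0,0,0, 10,-15,74,0,0,0, 12,-22,112,0,0,0, 12,-30,150,0,0,0, 12,-30,190,0,0,0, 12,-30,230,0,0,0, 10,-30,270,0,0,0, 5,-30,310,0,0,0, 0,-30,350,0,0,0, -5,-30,390,0,0,0]'; python3 go.py 559.2 -337.6 185
```

```text
clock: 11.7
eef_pos: [531.1, -142.5, 213.7]
eef_rot: [-1.571, -0.003, 3.038]
wrist_force: [1.3, 0.5, -0.9]
finger_gap: 39.6
t 11.7 pos [ 531.1 -142.5  213.7] rot [-1.571e+00 -3.000e-03  3.038e+00] gap 39.6 f [ 1.3  0.5 -0.9]
shift [-48.2  28.5 191.2] turn [0.04 0.04 0.15] dist 199 rows 4.776593525074225
```

```bash
python3 -m jog '[-6,0,38,0,0,0, -14,0,76,0,0,0, -25,0,115,0,0,0, -36,0,153,0,0,0, -48,0,191,0,0,0, -48,10,191,0,0,0,-48,10,191,0,0,0,-48,10,191,0,0,0,-48,10,191,0,0,0]'; python3 go.py 559.2 -337.6 63; python3 - <<'E'
from h import *
c=manip.camera('wrist'); img=c['img'].copy()
cv2.polylines(img,[np.round(proj(c,circ(559.2,-337.6,18,34.5))).astype(int)],True,(0,255,0),1)
cv2.imwrite('pics/w8.png',img[:,:,::-1])
c=manip.camera('top'); cv2.imwrite('pics/t8.png',c['img'][:,:,::-1])
E
```

```text
clock: 12.45
eef_pos: [560.0, -334.5, 205.0]
eef_rot: [-1.572, -0.001, 3.039]
wrist_force: [-0.0, 0.1, -0.3]
finger_gap: 39.4
t 12.45 pos [ 560.  -334.5  205. ] rot [-1.572e+00 -1.000e-03  3.039e+00] gap 39.4 f [-0.   0.1 -0.3]
shift [  0.3 142.    3.3] turn [0.04 0.1  0.06] dist 142 rows 3.4050802105013878
```

View pics/w8.png

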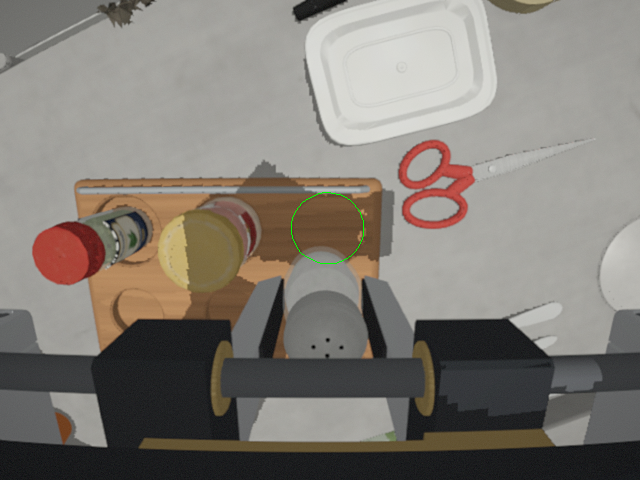

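```bash
python3 -m jog '[0,35,2,0,0,0,0,70,2,0,0,0,0,105,2,0,0,0,0,105,2,0,0,0,0,105,2,0,0,0,0,105,2,0,0,0]'; python3 go.py 559.2 -337.6 62; python3 - <<'E'
from h import *
c=manip.camera('wrist'); img=c['img'].copy()
cv2.polylines(img,[np.round(proj(c,circ(559.2,-337.6,18,34.5))).astype(int)],True,(0,255,0),1)
cv2.imwrite('pics/w9.png',img[:,:,::-1])
E
```

```text
clock: 13.05
eef_pos: [560.8, -337.8, 103.2]
eef_rot: [-1.569, 0.003, 3.039]
wrist_force: [0.8, 0.7, -0.6]
finger_gap: 39.9
t 13.05 pos [ 560.8 -337.8  103.2] rot [-1.569e+00  3.000e-03  3.039e+00] gap 39.9 f [ 0.8  0.7 -0.6]
shift [ 1.7 41.2 -0.1] turn [-0.09  0.07 -0.16] dist 41 rows 0.9899440833832681
```

View pics/w9.png

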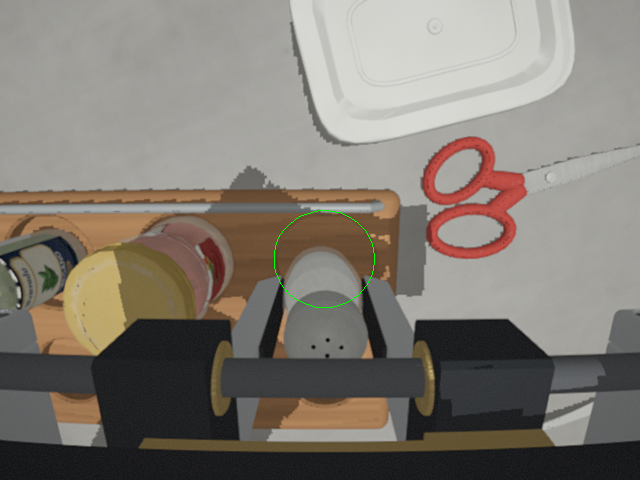

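```bash
python3 -m jog '[1,25,0,0,0,0,1,34,0,0,0,0,1,39,0,0,0,0,1,41,0,0,0,0,1,41,0,0,0,0,1,41,0,0,0,0]'; python3 go.py 559.2 -337.6 61
```

```text
clock: 13.6
eef_pos: [559.2, -337.8, 60.6]
eef_rot: [-1.57, 0.001, 3.038]
wrist_force: [0.0, -0.2, -1.0]
finger_gap: 39.6
t 13.6 pos [ 559.2 -337.8   60.6] rot [-1.570e+00  1.000e-03  3.038e+00] gap 39.6 f [ 0.  -0.2 -1. ]
shift [ 0.  -0.4 -0.2] turn [-0.04  0.04 -0.07] dist 0 rows 0.010211455360318231
```

```bash
python3 -m jog '[0,0.5,0,0,0,0,0,0.5,0,0,0,0,0,0.5,0,0,0,0,0,0.5,0,0,0,0]' 66; python3 -m jog '[0,-20,0,0,0,0,0,-60,0,0,0,0,0,-100,0,0,0,0,0,-120,0,0,0,0,0,-120,0,0,0,0,0,-120,0,0,0,0]'; python3 - <<'E'
from h import *
c=manip.camera('wrist'); cv2.imwrite('pics/w10.png',c['img'][:,:,::-1])
for d in manip.masks_of('salt',c)[:2]: print(d['score'],d['xy'],fit(c,'salt',d['pixels'],np.r_[559,-337],5))
E
python3 go.py 486.5 364.5 160
```

```text
clock: 13.93
eef_pos: [558.8, -337.6, 59.2]
eef_rot: [-1.571, 0.0, 3.038]
wrist_force: [-0.3, -0.5, 0.3]
finger_gap: 62.7
clock: 14.43
eef_pos: [559.0, -337.7, 179.9]
eef_rot: [-1.57, 0.002, 3.038]
wrist_force: [-0.4, 0.4, -1.2]
finger_gap: 65.8
0.96 [318.8, 243.6] (array([ 557.44158936, -335.84390259]), np.float64(0.8246239113222487))
t 14.53 pos [ 558.3 -337.2  177.4] rot [-1.572e+00 -2.000e-03  3.038e+00] gap 66.2 f [-0.   0.9 -0.5]
shift [ 143.8   18.4 -690.5] turn [0.06 0.04 0.11] dist 706 rows 16.920377214025702
```

View pics/w10.png

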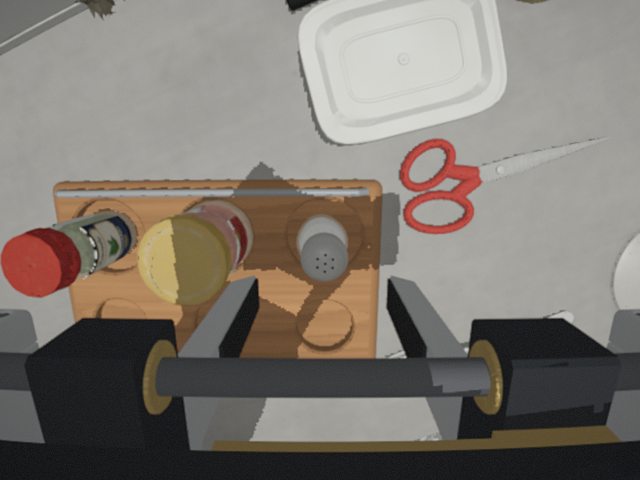

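View pics/t8.png

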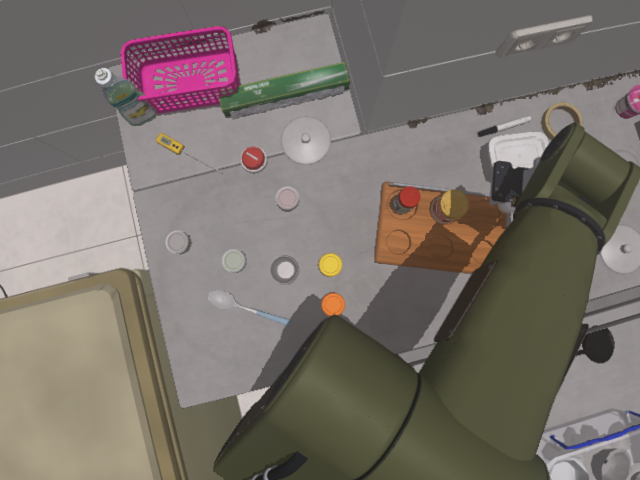

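```bash
python3 - <<'E'
from h import *
t=manip.camera('top'); s=manip.camera('scene')
for z in (-200,-100,0,50,100,150,200,300,400): print(z,ray(t,[125,270],z),ray(t,[165,480],z),'scene',ray(s,[138,305],z),ray(s,[368,478],z))
E
```

```text
-200 [426.49658424 577.87594256] [-132.99747699  451.14082595] scene [794.53051802 405.67283389] [ 18.48199422 179.2493123 ]
-100 [424.00815954 536.12866927] [-92.04828193 419.23292754] scene [651.62244914 429.94576378] [-39.72283669 228.2356523 ]
0 [421.51973485 494.38139599] [-51.09908687 387.32502912] scene [508.71438026 454.21869368] [-97.92766761 277.2219923 ]
50 [420.27552251 473.50775935] [-30.62448934 371.37107991] scene [437.26034583 466.35515863] [-127.03008306  301.71516231]
100 [419.03131016 452.63412271] [-10.14989182 355.4171307 ] scene [365.80631139 478.49162358] [-156.13249852  326.20833231]
150 [417.78709782 431.76048607] [ 10.32470571 339.4631815 ] scene [294.35227695 490.62808853] [-185.23491397  350.70150231]
200 [416.54288547 410.88684942] [ 30.79930324 323.50923229] scene [222.89824251 502.76455348] [-214.33732943  375.19467231]
300 [414.05446078 369.13957614] [ 71.7484983  291.60133387] scene [ 79.99017363 527.03748338] [-272.54216034  424.18101231]
400 [411.56603609 327.39230286] [112.69769336 259.69343545] scene [-62.91789525 551.31041327] [-330.74699125  473.16735232]
```

```bash
python3 -m jog '[8,-5,-40,0,0,0, 16,-5,-81,0,0,0, 25,-5,-121,0,0,0, 33,-5,-161,0,0,0, 42,-5,-201,0,0,0, 50,-5,-242,0,0,0, 59,-5,-282,0,0,0, 67,-5,-322,0,0,0, 75,-5,-362,0,0,0, 84,-5,-403,0,0,0]' 76; python3 go.py 487 364.5 160
```

```text
clock: 15.47
eef_pos: [516.0, 73.5, 183.1]
eef_rot: [-1.571, -0.001, 3.038]
wrist_force: [1.3, -0.6, -0.2]
finger_gap: 75.9
t 15.47 pos [516.   73.5 183.1] rot [-1.571e+00 -1.000e-03  3.038e+00] gap 75.9 f [ 1.3 -0.6 -0.2]
shift [  58.9   23.1 -286.5] turn [-0.01  0.02  0.07] dist 293 rows 7.035410227251222
```

```bash
python3 -m jog '[8,0,-40,0,0,0, 16,0,-80,0,0,0, 24,0,-120,0,0,0, 33,5,-160,0,0,0, 41,10,-200,0,0,0, 50,15,-240,0,0,0, 59,23,-280,0,0,0, 59,23,-287,0,0,0, 59,23,-287,0,0,0,59,23,-287,0,0,0]'; python3 -m jog '[0,0,0,0,0,0]'; python3 go.py 487 364.5 60;  python3 - <<'E'
from h import *
c=manip.camera('wrist'); cv2.imwrite('pics/w11.png',c['img'][:,:,::-1])
for d in manip.masks_of('brown_pot',c)[:3]: print(d['score'],d['xy'],fit(c,'brown_pot',d['pixels'],np.r_[487,364]))
E
```

```text
clock: 16.3
eef_pos: [487.6, 362.7, 160.1]
eef_rot: [-1.57, -0.001, 3.039]
wrist_force: [-0.7, -0.2, -0.1]
finger_gap: 75.8
clock: 16.38
eef_pos: [488.1, 361.9, 160.8]
eef_rot: [-1.57, -0.0, 3.037]
wrist_force: [0.0, -0.2, 0.2]
finger_gap: 76.0
t 16.38 pos [488.1 361.9 160.8] rot [-1.57  -0.     3.037] gap 76.0 f [ 0.  -0.2  0.2]
shift [  1.3 100.8  -2.5] turn [-0.03 -0.03  0.02] dist 101 rows 2.418365112282852
0.97 [320.0, 247.0] (array([483.3146081 , 365.51107717]), np.float64(0.971721677074041))
```

View pics/w11.png

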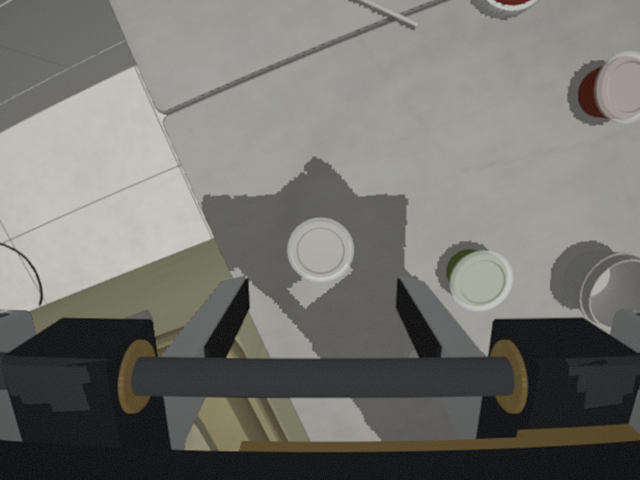

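```bash
python3 go.py 485 365 46; python3 -m jog '[3,35,-2.5,0,0,0,3,70,-2.5,0,0,0,3,105,-2.5,0,0,0,3,115,-2.5,0,0,0,3,115,-2.5,0,0,0,3,115,-2.5,0,0,0]'; python3 go.py 485 365 46
```

```text
t 16.48 pos [488.3 361.9 161.3] rot [-1.571  0.     3.036] gap 76.2 f [ 0.3 -0.1  0.8]
shift [  3.7 115.3  -2.7] turn [ 0.01 -0.06 -0.02] dist 115 rows 2.7664139517106747
clock: 16.98
eef_pos: [485.8, 365.9, 47.4]
eef_rot: [-1.571, 0.001, 3.037]
wrist_force: [0.1, -0.2, 0.9]
finger_gap: 76.1
t 16.98 pos [485.8 365.9  47.4] rot [-1.571e+00  1.000e-03  3.037e+00] gap 76.1 f [ 0.1 -0.2  0.9]
shift [0.7 1.4 1. ] turn [ 0.04 -0.01 -0.05] dist 2 rows 0.04367849135114788
```

```bash
python3 -m jog '[0,0,0,0,0,0,0,0,0,0,0,0,0,0,0,0,0,0,0,0,0,0,0,0,0,0,0,0,0,0,0,0,0,0,0,0]' 40 15; python3 -m jog '[0,-15,0,0,0,0,0,-50,0,0,0,0,0,-90,0,0,0,0,0,-125,0,0,0,0,0,-125,0,0,0,0,0,-125,0,0,0,0,0,-125,0,0,0,0]';python3 go.py 472.6 -328.5 175;  python3 - <<'E'
from h import *
c=manip.camera('wrist'); p=manip.read_state()['eef_pos']; cv2.imwrite('pics/w12.png',c['img'][:,:,::-1])
for d in manip.masks_of('brown_pot',c)[:3]: 
  x,i=fit(c,'brown_pot',d['pixels'],p[:2],p[2]-46); print(d['score'],d['xy'],x,i,x-p[:2])
E
```

```text
clock: 17.48
eef_pos: [485.4, 366.3, 47.0]
eef_rot: [-1.572, 0.001, 3.038]
wrist_force: [-0.6, -2.0, 6.7]
finger_gap: 52.3
clock: 18.07
eef_pos: [484.7, 365.9, 170.2]
eef_rot: [-1.57, -0.001, 3.038]
wrist_force: [-0.1, 0.1, -0.5]
finger_gap: 52.1
t 18.07 pos [484.7 365.9 170.2] rot [-1.570e+00 -1.000e-03  3.038e+00] gap 52.1 f [-0.1  0.1 -0.5]
shift [-59.6  -4.4 691.9] turn [-0.03  0.04  0.05] dist 694 rows 16.654646523267328
0.98 [321.0, 296.6] [482.74294057 367.41661382] 0.9498511500142924 [-1.78352452  1.66208037]
```

View pics/w12.png

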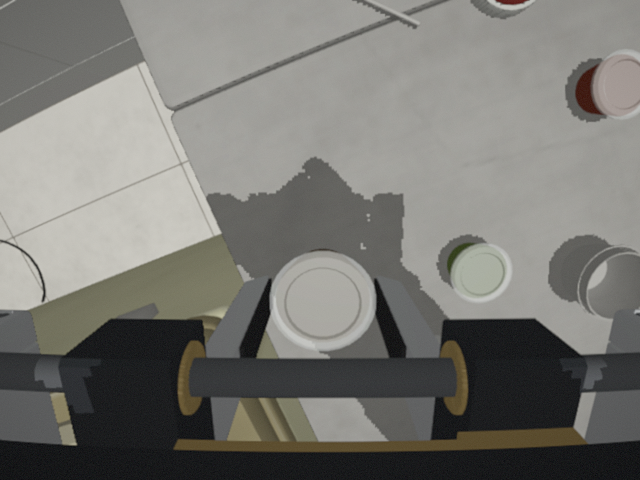

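```bash
python3 -m jog '[-3,0,40,0,0,0, -7,0,81,0,0,0, -10,0,122,0,0,0, -14,0,163,0,0,0, -17,0,204,0,0,0, -21,0,245,0,0,0, -24,0,286,0,0,0, -28,0,326,0,0,0, -32,0,367,0,0,0, -35,0,407,0,0,0]'; python3 go.py 472.6 -328.5 150
```

```text
clock: 19.0
eef_pos: [477.0, -44.3, 170.0]
eef_rot: [-1.571, -0.002, 3.038]
wrist_force: [0.9, 0.2, -0.4]
finger_gap: 52.2
t 19.0 pos [477.  -44.3 170. ] rot [-1.571e+00 -2.000e-03  3.038e+00] gap 52.2 f [ 0.9  0.2 -0.4]
shift [-24.9  19.9 283.1] turn [0.01 0.04 0.1 ] dist 285 rows 6.833028596057565
```

```bash
python3 -m jog '[-4,0,40,0,0,0, -7,0,80,0,0,0, -11,5,120,0,0,0, -14,10,160,0,0,0, -18,20,200,0,0,0, -22,40,240,0,0,0, -25,55,275,0,0,0, -25,60,283,0,0,0,-25,60,283,0,0,0,-25,60,283,0,0,0]'; python3 -m jog '[0,0,0,0,0,0,0,0,0,0,0,0]'; python3 go.py 472.6 -328.5 52;  python3 - <<'E'
from h import *
c=manip.camera('wrist'); img=c['img'].copy(); p=manip.read_state()['eef_pos']
for z,r in((18,27),(5,27)):cv2.polylines(img,[np.round(proj(c,circ(472.6,-328.5,z,r))).astype(int)],True,(0,255,0),1)
cv2.imwrite('pics/w13.png',img[:,:,::-1])
E
```

```text
clock: 19.83
eef_pos: [473.1, -325.8, 110.0]
eef_rot: [-1.572, -0.002, 3.038]
wrist_force: [-1.2, -0.2, 0.2]
finger_gap: 52.3
clock: 20.0
eef_pos: [474.1, -325.3, 111.7]
eef_rot: [-1.57, 0.001, 3.04]
wrist_force: [-0.8, -1.5, -0.4]
finger_gap: 52.2
t 20.0 pos [ 474.1 -325.3  111.7] rot [-1.57e+00  1.00e-03  3.04e+00] gap 52.2 f [-0.8 -1.5 -0.4]
shift [ 1.2 59.7  3.4] turn [-0.02  0.13 -0.04] dist 60 rows 1.4340455359918014
```

View pics/w13.png

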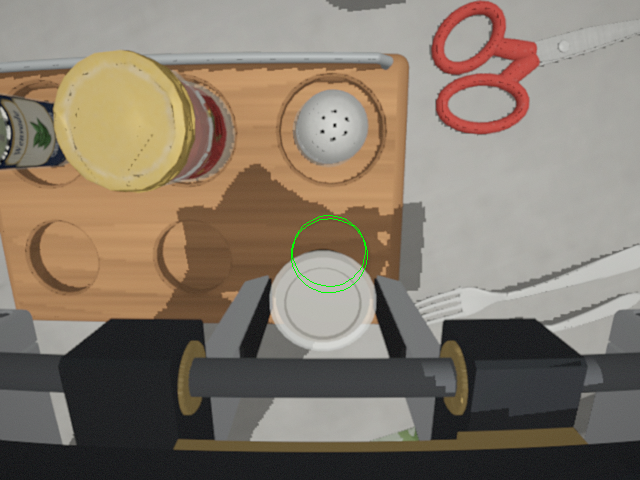

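```bash
python3 -m jog '[0,0,2,0,0,0,0,0,2,0,0,0,0,0,2,0,0,0]'; cat > wv.py <<'E'
import sys
from h import *
c=manip.camera('wrist'); p=manip.read_state()['eef_pos']; S=2
big=cv2.resize(c['img'],None,fx=S,fy=S,interpolation=2)
for w in((493,-133.6),(482.8,-231.1),(472.6,-328.5)):
  pts=np.round((proj(c,circ(*w,18,27))+.5)*S).astype(int); cv2.polylines(big,[pts],True,(0,255,0),1)
cv2.imwrite(sys.argv[1],big[380:860,:800,::-1]); print(p)
E
python3 wv.py pics/w14.png
```

```text
clock: 20.3
eef_pos: [473.5, -328.2, 111.2]
eef_rot: [-1.571, 0.0, 3.039]
wrist_force: [0.5, -1.0, 0.1]
finger_gap: 52.0
[ 473.43681082 -328.2888895   111.17943324]
```

View pics/w14.png

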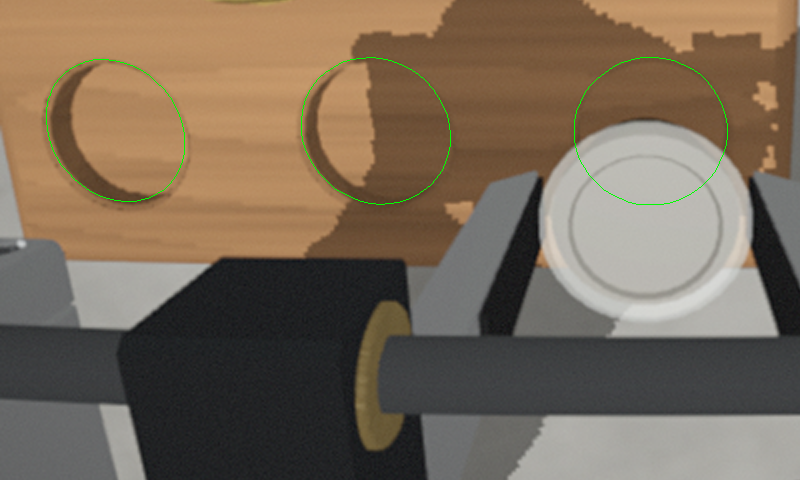

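```bash
python3 -m jog '[0.5,25,0.5,0,0,0,0.5,40,0.5,0,0,0,0.5,44,0.5,0,0,0,0.5,44,0.5,0,0,0,0.5,44,0.5,0,0,0]';python3 -m jog '[0,5,0,0,0,0,0,10,0,0,0,0,0,13,0,0,0,0,0,15,0,0,0,0,0,15,0,0,0,0,0,15,0,0,0,0]'; python3 wv.py pics/w15.png; python3 go.py 473 -329 51
```

```text
clock: 20.77
eef_pos: [473.0, -329.1, 67.6]
eef_rot: [-1.57, 0.0, 3.038]
wrist_force: [-0.8, 0.2, -1.0]
finger_gap: 52.1
clock: 21.27
eef_pos: [472.8, -328.9, 51.9]
eef_rot: [-1.571, 0.0, 3.038]
wrist_force: [0.6, 0.8, -0.8]
finger_gap: 52.3
[ 472.78486652 -328.88581966   51.96457026]
t 21.32 pos [ 472.8 -328.9   52. ] rot [-1.571  0.     3.038] gap 52.3 f [ 0.2 -0.4 -1.1]
shift [-0.2  1.   0.1] turn [-0.    0.04 -0.  ] dist 1 rows 0.023857179406118506
```

View pics/w15.png

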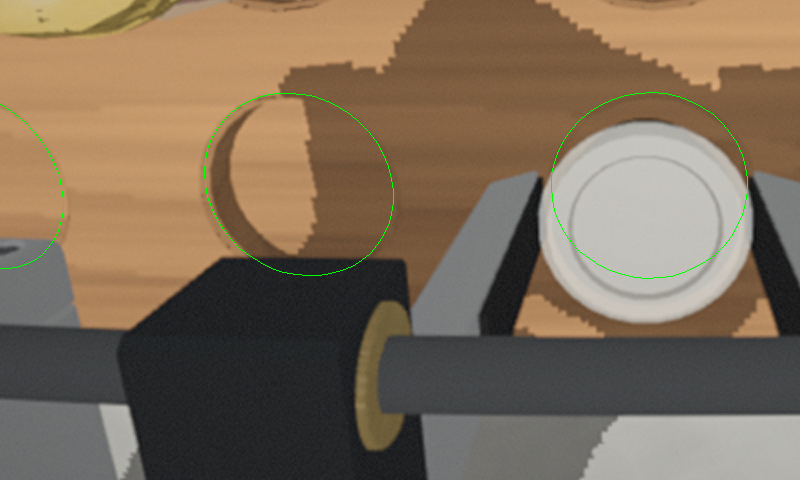

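```bash
python3 -m jog '[0,1,0,0,0,0,0,1,0,0,0,0,0,1,0,0,0,0,0,1,0,0,0,0]' 68; python3 -m jog '[0,-20,0,0,0,0,0,-60,0,0,0,0,0,-100,0,0,0,0,0,-120,0,0,0,0,0,-120,0,0,0,0,0,-120,0,0,0,0]'; python3 - <<'E'
from h import *
c=manip.camera('wrist'); cv2.imwrite('pics/w16.png',c['img'][:,:,::-1])
for d in manip.masks_of('brown_pot',c)[:2]: print(d['score'],d['xy'],fit(c,'brown_pot',d['pixels'],np.r_[472,-329],5))
E
python3 go.py 445 237 160
```

```text
clock: 21.65
eef_pos: [472.8, -328.9, 51.0]
eef_rot: [-1.571, 0.0, 3.038]
wrist_force: [0.2, 0.5, -0.3]
finger_gap: 67.6
clock: 22.15
eef_pos: [473.0, -329.1, 171.8]
eef_rot: [-1.57, 0.002, 3.038]
wrist_force: [-1.1, -0.1, -0.4]
finger_gap: 68.0
0.71 [322.6, 241.6] (array([ 469.52977467, -327.37695456]), np.float64(0.9271539116590766))
0.25 [172.1, 130.4] (array([ 472., -329.]), np.float64(0.0))
t 22.25 pos [ 472.3 -328.5  169.6] rot [-1.572e+00 -2.000e-03  3.038e+00] gap 67.9 f [ 0.3  0.3 -1. ]
shift [  85.5   10.3 -559.7] turn [0.06 0.04 0.09] dist 566 rows 13.580125778360784
```

View pics/w16.png

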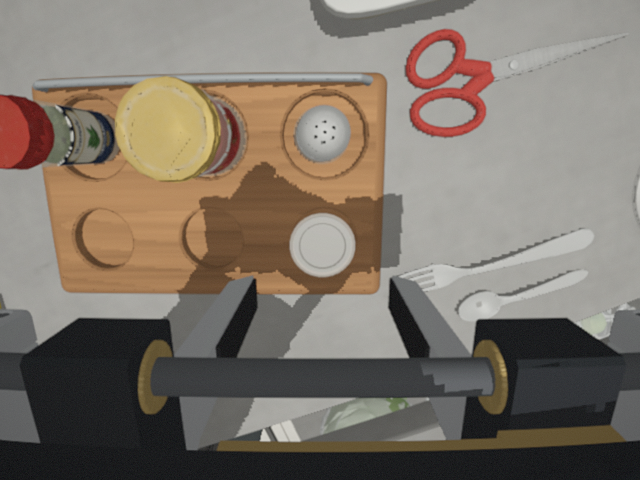

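```bash
python3 -m jog '[6,0,-40,0,0,0, 12,0,-80,0,0,0, 18,0,-121,0,0,0, 24,0,-162,0,0,0, 30,0,-203,0,0,0, 36,0,-244,0,0,0, 42,0,-285,0,0,0, 48,0,-326,0,0,0, 54,0,-367,0,0,0, 60,0,-407,0,0,0]' 76; python3 go.py 445.5 236 150
```

```text
clock: 23.08
eef_pos: [454.0, 84.1, 169.7]
eef_rot: [-1.57, -0.002, 3.038]
wrist_force: [1.0, -0.3, -0.3]
finger_gap: 75.9
t 23.08 pos [454.   84.1 169.7] rot [-1.570e+00 -2.000e-03  3.038e+00] gap 75.9 f [ 1.  -0.3 -0.3]
shift [  24.1   19.7 -150.2] turn [-0.02  0.03  0.12] dist 153 rows 3.6789970402785444
```

```bash
python3 -m jog '[6,0,-40,0,0,0, 12,5,-80,0,0,0, 18,10,-120,0,0,0, 24,20,-150,0,0,0, 24,20,-150,0,0,0,24,20,-150,0,0,0,24,20,-150,0,0,0,24,20,-150,0,0,0]'; python3 - <<'E'
from h import *
c=manip.camera('wrist'); cv2.imwrite('pics/w17.png',c['img'][:,:,::-1])
for d in manip.masks_of('green_pot',c)[:3]: print(d['score'],d['xy'],fit(c,'green_pot',d['pixels'],ray(c,d['xy'],25)))
E
python3 -m jog '[0,0,0,0,0,0]';python3 go.py 444.5 236 46
```

```text
clock: 23.75
eef_pos: [446.8, 232.8, 150.7]
eef_rot: [-1.57, -0.0, 3.037]
wrist_force: [-0.4, -0.3, -0.7]
finger_gap: 75.7
0.81 [583.4, 311.7] (array([376.84713113,  18.2497899 ]), np.float64(0.35530661516175766))
0.6 [587.4, 231.3] (array([436.18240967,  21.00259631]), np.float64(0.9161083474710296))
0.56 [318.8, 249.2] (array([443.13533559, 236.53482359]), np.float64(0.9495593537187875))
clock: 23.93
eef_pos: [447.0, 233.1, 151.2]
eef_rot: [-1.571, 0.0, 3.037]
wrist_force: [-0.1, -0.1, -0.2]
finger_gap: 75.8
t 23.93 pos [447.  233.1 151.2] rot [-1.571  0.     3.037] gap 75.8 f [-0.1 -0.1 -0.2]
shift [  2.8 105.2  -2.6] turn [ 0.01 -0.04 -0.02] dist 105 rows 2.523697547690142
```

View pics/w17.png

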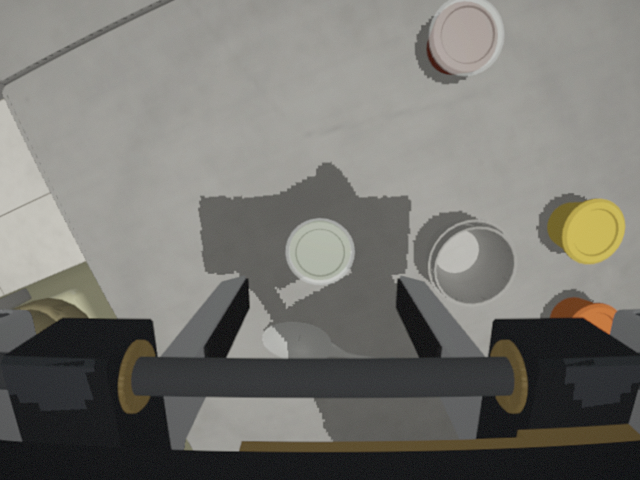

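```bash
python3 -m jog '[2.5,35,-2.5,0,0,0,2.5,70,-2.5,0,0,0,2.5,100,-2.5,0,0,0,2.5,105,-2.5,0,0,0,2.5,105,-2.5,0,0,0,2.5,105,-2.5,0,0,0]'; python3 -m jog '[0,0,0,0,0,0,0,0,0,0,0,0,0,0,0,0,0,0,0,0,0,0,0,0,0,0,0,0,0,0,0,0,0,0,0,0]' 40 15; python3 -m jog '[0,-15,0,0,0,0,0,-50,0,0,0,0,0,-90,0,0,0,0,0,-125,0,0,0,0,0,-125,0,0,0,0,0,-125,0,0,0,0,0,-125,0,0,0,0]';python3 go.py 493 -133.6 170;  python3 - <<'E'
from h import *
c=manip.camera('wrist'); p=manip.read_state()['eef_pos']; cv2.imwrite('pics/w18.png',c['img'][:,:,::-1])
for d in manip.masks_of('green_pot',c)[:3]: 
  x,i=fit(c,'green_pot',d['pixels'],p[:2],p[2]-46); print(d['score'],d['xy'],x,i,x-p[:2])
E
```

```text
clock: 24.43
eef_pos: [445.2, 236.6, 47.3]
eef_rot: [-1.571, 0.001, 3.038]
wrist_force: [0.3, 0.8, -0.2]
finger_gap: 76.1
clock: 24.93
eef_pos: [444.8, 236.7, 46.7]
eef_rot: [-1.571, 0.001, 3.038]
wrist_force: [-1.5, 0.2, 6.9]
finger_gap: 52.1
clock: 25.52
eef_pos: [444.0, 236.4, 170.1]
eef_rot: [-1.57, -0.001, 3.038]
wrist_force: [-0.7, -0.3, -0.5]
finger_gap: 52.6
t 25.52 pos [444.  236.4 170.1] rot [-1.570e+00 -1.000e-03  3.038e+00] gap 52.6 f [-0.7 -0.3 -0.5]
shift [-8.690e+01  2.000e-01  3.629e+02] turn [-0.03  0.04  0.05] dist 373 rows 8.949466788042823
0.94 [573.7, 315.8] [443.84782711 236.29051807] 0.0 [0. 0.]
0.8 [577.1, 220.4] [443.84782711 236.29051807] 0.0 [0. 0.]
0.68 [319.6, 300.5] [442.36491175 237.75616549] 0.9507758680676363 [-1.48291536  1.46564742]
```

View pics/w18.png

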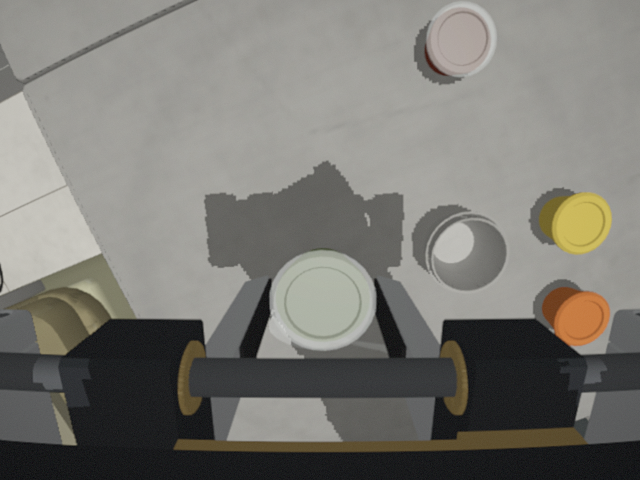

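```bash
python3 -m jog '[-9,0,39,0,0,0, -18,0,77,0,0,0, -28,0,115,0,0,0, -37,0,153,0,0,0, -46,0,191,0,0,0, -55,0,229,0,0,0, -64,10,268,0,0,0, -73,20,307,0,0,0, -82,35,345,0,0,0, -87,60,363,0,0,0]';python3 -m jog '[0,0,0,0,0,0,0,0,0,0,0,0,0,0,0,0,0,0,0,0,0,0,0,0]'; python3 go.py 493.4 -134 52; python3 wv.py pics/w19.png
```

```text
clock: 26.45
eef_pos: [493.9, -137.3, 110.6]
eef_rot: [-1.57, 0.002, 3.036]
wrist_force: [1.8, 0.2, 0.2]
finger_gap: 52.2
clock: 26.78
eef_pos: [493.8, -132.6, 111.6]
eef_rot: [-1.571, 0.001, 3.039]
wrist_force: [0.8, 0.4, -0.1]
finger_gap: 52.1
t 26.78 pos [ 493.8 -132.6  111.6] rot [-1.571e+00  1.000e-03  3.039e+00] gap 52.1 f [ 0.8  0.4 -0.1]
shift [ 0.3 59.6  1.4] turn [-0.01  0.11 -0.04] dist 60 rows 1.428661924631003
[ 493.88513431 -132.58260823  111.71955103]
```

View pics/w19.png

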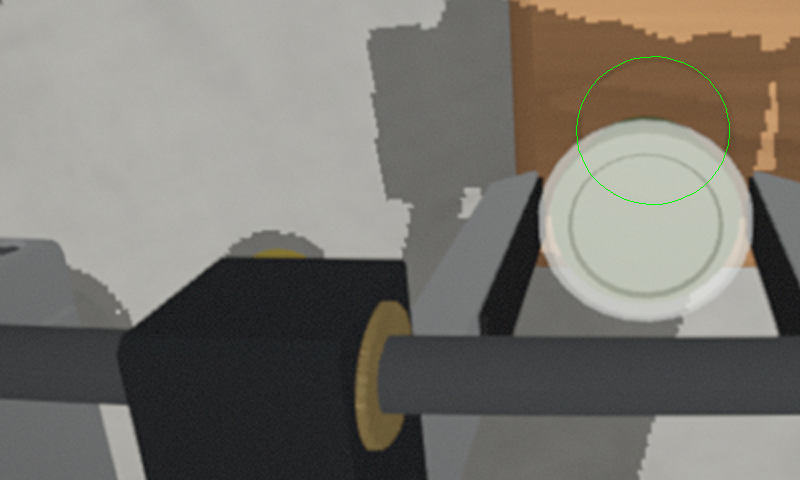

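Aligned as before. Lower it.

```bash
python3 -m jog '[0,25,1,0,0,0,0,40,1,0,0,0,0,44,1,0,0,0,0,44,1,0,0,0,0,44,1,0,0,0]';python3 go.py 493.4 -134 52; python3 -m jog '[0,5,0,0,0,0,0,10,0,0,0,0,0,13,0,0,0,0,0,15.5,0,0,0,0,0,15.5,0,0,0,0,0,15.5,0,0,0,0]'; python3 go.py 493.4 -134 51
```

```text
clock: 27.25
eef_pos: [494.0, -134.2, 68.0]
eef_rot: [-1.571, 0.001, 3.039]
wrist_force: [-0.6, 0.5, 0.3]
finger_gap: 52.0
t 27.25 pos [ 494.  -134.2   68. ] rot [-1.571e+00  1.000e-03  3.039e+00] gap 52.0 f [-0.6  0.5  0.3]
shift [ 0.6 16.  -0.1] turn [-0.01  0.08 -0.07] dist 16 rows 0.38314358390960096
clock: 27.75
eef_pos: [493.4, -134.5, 51.4]
eef_rot: [-1.571, -0.0, 3.038]
wrist_force: [0.2, -0.8, -0.3]
finger_gap: 52.5
t 27.75 pos [ 493.4 -134.5   51.4] rot [-1.571 -0.     3.038] gap 52.5 f [ 0.2 -0.8 -0.3]
shift [ 0.1  0.4 -0.5] turn [0.   0.03 0.  ] dist 1 rows 0.014878103481556543
```

```bash
python3 -m jog '[0,0.5,0,0,0,0,0,0.5,0,0,0,0,0,0.5,0,0,0,0,0,0.5,0,0,0,0]' 68; python3 -m jog '[0,-20,0,0,0,0,0,-60,0,0,0,0,0,-100,0,0,0,0,0,-120,0,0,0,0,0,-120,0,0,0,0,0,-120,0,0,0,0]'; python3 - <<'E'
from h import *
c=manip.camera('wrist'); cv2.imwrite('pics/w20.png',c['img'][:,:,::-1])
E
python3 go.py 589 118.5 150
```

```text
clock: 28.08
eef_pos: [493.5, -134.5, 51.0]
eef_rot: [-1.571, 0.0, 3.038]
wrist_force: [-0.1, 0.7, 0.9]
finger_gap: 67.9
clock: 28.58
eef_pos: [493.7, -134.6, 171.6]
eef_rot: [-1.57, 0.002, 3.038]
wrist_force: [0.6, -0.0, 0.0]
finger_gap: 68.0
t 28.63 pos [ 493.2 -134.4  170.4] rot [-1.571 -0.     3.038] gap 67.8 f [-0.1  0.8 -0.4]
shift [ -69.3   20.4 -261.4] turn [0.   0.04 0.02] dist 271 rows 6.503855264445202
```

View pics/w20.png

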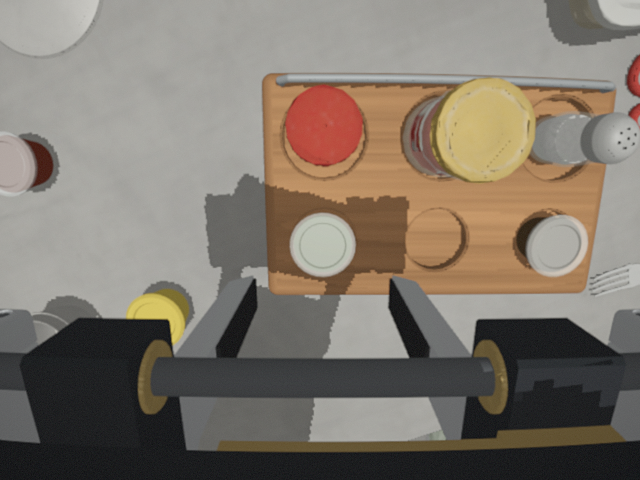

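```bash
python3 -m jog '[-10,0,-38,0,0,0, -20,0,-76,0,0,0, -30,0,-114,0,0,0, -40,0,-152,0,0,0, -50,5,-190,0,0,0, -60,10,-228,0,0,0, -69.5,20,-261.5,0,0,0,-69.5,20,-261.5,0,0,0,-69.5,20,-261.5,0,0,0,-69.5,20,-261.5,0,0,0]' 76; python3 -m jog '[0,0,0,0,0,0,0,0,0,0,0,0]';python3 - <<'E'
from h import *
c=manip.camera('wrist'); cv2.imwrite('pics/w21.png',c['img'][:,:,::-1])
for d in manip.masks_of('red_pot',c)[:3]: print(d['score'],d['xy'],fit(c,'red_pot',d['pixels'],ray(c,d['xy'],25)))
E
python3 go.py 588.5 118.5 46
```

```text
clock: 29.47
eef_pos: [588.9, 117.9, 149.6]
eef_rot: [-1.57, -0.002, 3.038]
wrist_force: [0.0, -1.3, -0.6]
finger_gap: 76.1
clock: 29.63
eef_pos: [589.4, 117.3, 151.1]
eef_rot: [-1.571, 0.0, 3.037]
wrist_force: [-0.6, 0.4, -0.6]
finger_gap: 76.0
0.62 [319.7, 250.0] (array([585.75079041, 119.84458528]), np.float64(0.9708622762489981))
t 29.73 pos [589.6 117.6 151.3] rot [-1.571  0.     3.037] gap 76.1 f [-0.2 -0.4  0.5]
shift [  1.2 105.3  -0.8] turn [ 0.   -0.03 -0.03] dist 105 rows 2.5247163806794393
```

View pics/w21.png

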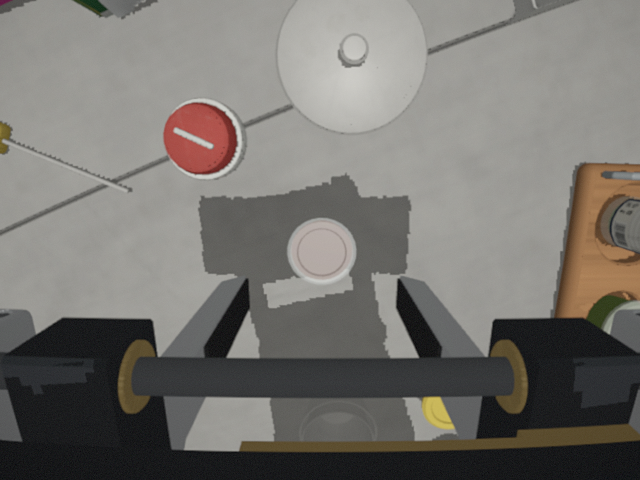

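```bash
python3 -m jog '[2.5,35,-1,0,0,0,2.5,70,-1,0,0,0,2.5,100,-1,0,0,0,2.5,105,-1,0,0,0,2.5,105,-1,0,0,0,2.5,105,-1,0,0,0]'; python3 -m jog '[0,0,0,0,0,0,0,0,0,0,0,0,0,0,0,0,0,0,0,0,0,0,0,0,0,0,0,0,0,0,0,0,0,0,0,0]' 40 15; python3 -m jog '[0,-15,0,0,0,0,0,-50,0,0,0,0,0,-90,0,0,0,0,0,-125,0,0,0,0,0,-125,0,0,0,0,0,-125,0,0,0,0,0,-125,0,0,0,0]';python3 go.py 483.2 -231.5 170;  python3 - <<'E'
from h import *
c=manip.camera('wrist'); p=manip.read_state()['eef_pos']; cv2.imwrite('pics/w22.png',c['img'][:,:,::-1])
for d in manip.masks_of('red_pot',c)[:3]: 
  x,i=fit(c,'red_pot',d['pixels'],p[:2],p[2]-46); print(d['score'],d['xy'],x,i,x-p[:2])
E
```

```text
clock: 30.23
eef_pos: [588.0, 119.6, 47.6]
eef_rot: [-1.571, 0.002, 3.038]
wrist_force: [0.5, -0.0, 1.0]
finger_gap: 76.4
clock: 30.73
eef_pos: [587.6, 119.8, 46.9]
eef_rot: [-1.571, 0.001, 3.038]
wrist_force: [-1.2, -0.5, 5.7]
finger_gap: 52.6
clock: 31.32
eef_pos: [586.8, 119.7, 170.1]
eef_rot: [-1.571, -0.001, 3.038]
wrist_force: [-0.6, 0.9, -1.0]
finger_gap: 52.4
t 31.32 pos [586.8 119.7 170.1] rot [-1.571e+00 -1.000e-03  3.038e+00] gap 52.4 f [-0.6  0.9 -1. ]
shift [6.68e+01 3.00e-01 3.60e+02] turn [-0.01  0.04  0.06] dist 366 rows 8.779562222512341
0.67 [323.6, 297.6] [585.17389117 120.99026322] 0.9485396577671256 [-1.3632122   1.33562024]
```

View pics/w22.png

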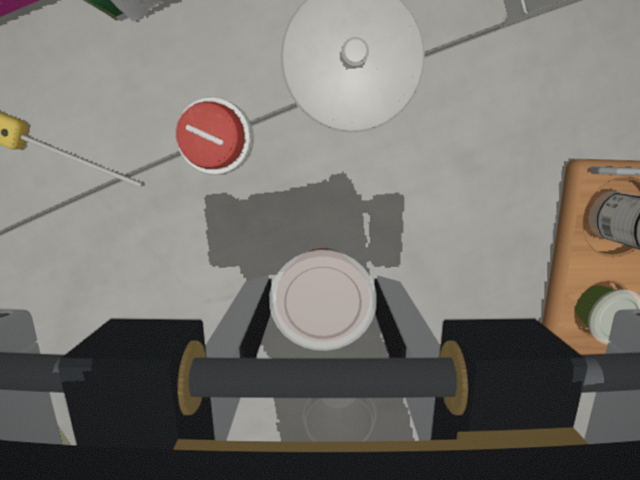

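```bash
python3 -m jog '[18,-5,34,0,0,0, 36,-5,68,0,0,0, 52,-5,104,0,0,0, 64,-5,143,0,0,0, 67,-5,184,0,0,0, 67,0,225,0,0,0, 67,0,266,0,0,0, 67,0,307,0,0,0, 67,15,340,0,0,0, 67,40,360,0,0,0]';python3 -m jog '[0,20,0,0,0,0,0,20,0,0,0,0,0,20,0,0,0,0,0,20,0,0,0,0,0,20,0,0,0,0]'; python3 go.py 483.3 -231.5 52; python3 wv.py pics/w23.png
```

```text
clock: 32.25
eef_pos: [483.2, -234.9, 131.4]
eef_rot: [-1.569, 0.002, 3.036]
wrist_force: [0.8, -0.5, 0.5]
finger_gap: 52.4
clock: 32.67
eef_pos: [484.0, -231.0, 112.2]
eef_rot: [-1.57, 0.002, 3.039]
wrist_force: [-0.1, 0.7, -0.2]
finger_gap: 52.2
t 32.67 pos [ 484.  -231.   112.2] rot [-1.570e+00  2.000e-03  3.039e+00] gap 52.2 f [-0.1  0.7 -0.2]
shift [ 0.8 60.2  0.5] turn [-0.04  0.1  -0.09] dist 60 rows 1.442740637961509
[ 484.00596255 -231.12304894  112.17603902]
```

View pics/w23.png

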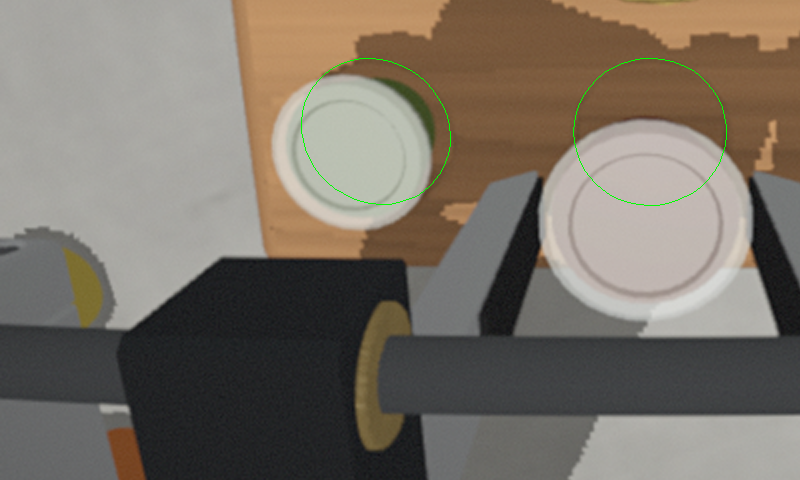

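```bash
python3 -m jog '[0,25,0.5,0,0,0,0,40,0.5,0,0,0,0,44,0.5,0,0,0,0,44,0.5,0,0,0,0,44,0.5,0,0,0]';python3 go.py 483.3 -231.5 51.5; python3 -m jog '[0,5,0,0,0,0,0,10,0,0,0,0,0,13,0,0,0,0,0,16,0,0,0,0,0,16,0,0,0,0,0,16,0,0,0,0]'; python3 go.py 483.3 -231.5 51
```

```text
clock: 33.13
eef_pos: [483.8, -232.0, 68.0]
eef_rot: [-1.57, 0.001, 3.039]
wrist_force: [0.1, 0.4, -0.5]
finger_gap: 52.5
t 33.13 pos [ 483.8 -232.    68. ] rot [-1.570e+00  1.000e-03  3.039e+00] gap 52.5 f [ 0.1  0.4 -0.5]
shift [ 0.6 16.5 -0.4] turn [-0.03  0.06 -0.06] dist 17 rows 0.39639652707311074
clock: 33.63
eef_pos: [483.3, -232.0, 50.8]
eef_rot: [-1.571, -0.0, 3.038]
wrist_force: [-0.3, -0.2, 0.3]
finger_gap: 52.1
t 33.63 pos [ 483.3 -232.    50.8] rot [-1.571 -0.     3.038] gap 52.1 f [-0.3 -0.2  0.3]
shift [ 0.  -0.2 -0.5] turn [0.   0.04 0.01] dist 0 rows 0.011848616326031942
```

```bash
python3 -m jog '[0,0,0,0,0,0,0,0,0,0,0,0,0,0,0,0,0,0,0,0,0,0,0,0]' 68; python3 -m jog '[0,-20,0,0,0,0,0,-60,0,0,0,0,0,-100,0,0,0,0,0,-140,0,0,0,0,20,-170,-10,0,0,0,40,-190,-30,0,0,0,60,-190,-60,0,0,0,60,-190,-60,0,0,0,60,-190,-60,0,0,0]'; python3 -m jog '[0,0,0,0,0,0,0,0,0,0,0,0,0,0,0,0,0,0]'; cat > chk.py <<'E'
from h import *
c=manip.camera('wrist'); cv2.imwrite('pics/w24.png',c['img'][:,:,::-1])
for n in('red_pot','green_pot','brown_pot','salt','chilli_jar','herb_jar'):
  for d in manip.masks_of(n,c)[:2]: 
    x,i=fit(c,n,d['pixels'],ray(c,d['xy'],5+prof(n)[-1][1]*.6),5)
    a=-.104; l=np.array([[np.cos(a),np.sin(a)],[-np.sin(a),np.cos(a)]])@(x-[524.6,-235.4]); print(n,round(d['score'],2),np.round(d['xy']),'caddy frame',np.round(l,1),round(i,2))
c=manip.camera('top'); cv2.imwrite('pics/t24.png',c['img'][:,:,::-1])
print(manip.read_state()['eef_pos'])
E
python3 chk.py
```

```text
clock: 33.97
eef_pos: [483.3, -231.9, 51.0]
eef_rot: [-1.571, 0.0, 3.038]
wrist_force: [-0.2, 0.0, 0.2]
finger_gap: 67.9
clock: 34.72
eef_pos: [429.6, -165.4, 241.7]
eef_rot: [-1.57, 0.001, 3.04]
wrist_force: [-0.3, -0.1, -0.6]
finger_gap: 67.8
clock: 34.97
eef_pos: [430.1, -166.7, 240.4]
eef_rot: [-1.571, -0.001, 3.038]
wrist_force: [0.0, -0.3, 0.9]
finger_gap: 68.0
red_pot 0.72 [385. 162.] caddy frame [-43.6   0.9] 0.93
green_pot 0.93 [281. 168.] caddy frame [-43.5  98.5] 0.96
green_pot 0.84 [172. 308.] caddy frame [-198.3  228.1] 0.7
brown_pot 0.76 [484. 168.] caddy frame [-44.8 -97.2] 0.93
brown_pot 0.52 [ 44. 262.] caddy frame [-142.2  360.6] 0.84
salt 0.71 [496.  69.] caddy frame [ 39.9 -94.7] 0.83
chilli_jar 0.74 [397.  60.] caddy frame [41.3 -0.3] 0.94
herb_jar 0.58 [276.  56.] caddy frame [43.1 97.5] 0.96
[ 429.86302552 -166.15720664  240.91043752]
```

View pics/w24.png

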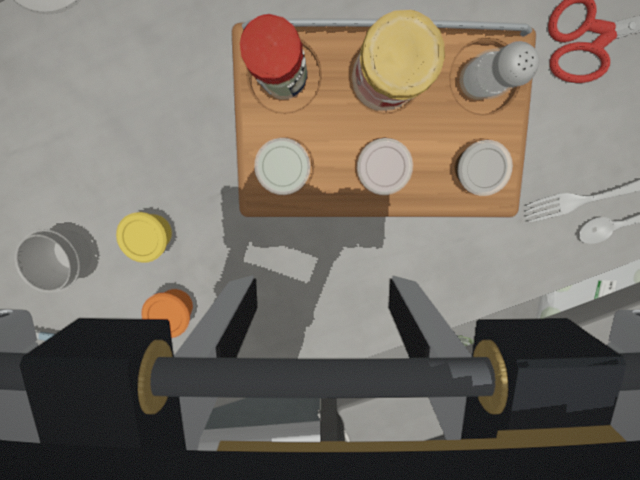

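View pics/t24.png

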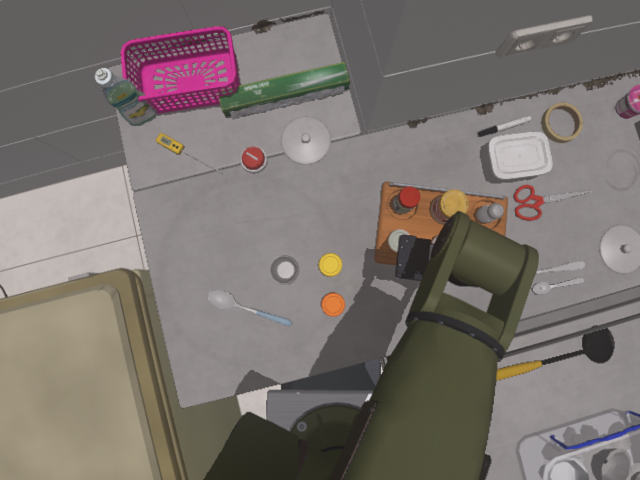

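```bash
python3 go.py 380 110 180; python3 - <<'E'
from h import *
c=manip.camera('scene'); b=cv2.resize(c['img'][230:310,240:360],None,fx=6,fy=6,interpolation=2)
for z,r,col in((51,31,(0,255,0)),(42,34,(255,0,0)),(0,24,(0,0,255))):
  cv2.polylines(b,[np.round((proj(c,circ(428.5,120,z,r))-[240,230]+.5)*6).astype(int)],True,col,1)
cv2.imwrite('pics/s25.png',b[:,:,::-1])
c=manip.camera('wrist'); b=cv2.resize(c['img'][200:320,0:160],None,fx=5,fy=5,interpolation=2)
for z,r,col in((51,31,(0,255,0)),(42,34,(255,0,0)),(0,24,(0,0,255))):
  cv2.polylines(b,[np.round((proj(c,circ(428,122,z,r))-[0,200]+.5)*5).astype(int)],True,col,1)
cv2.imwrite('pics/w25.png',b[:,:,::-1])
E
```

```text
t 35.37 pos [ 429.9 -166.2  240.9] rot [-1.571 -0.     3.038] gap 68.1 f [0.2 0.5 0.3]
shift [  78.1   60.9 -269.5] turn [0.   0.03 0.  ] dist 287 rows 6.886261616803135
```

View pics/s25.png

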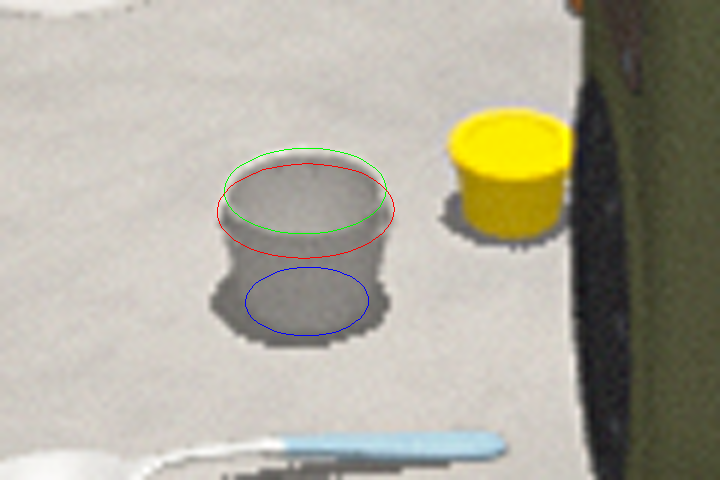

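View pics/w25.png

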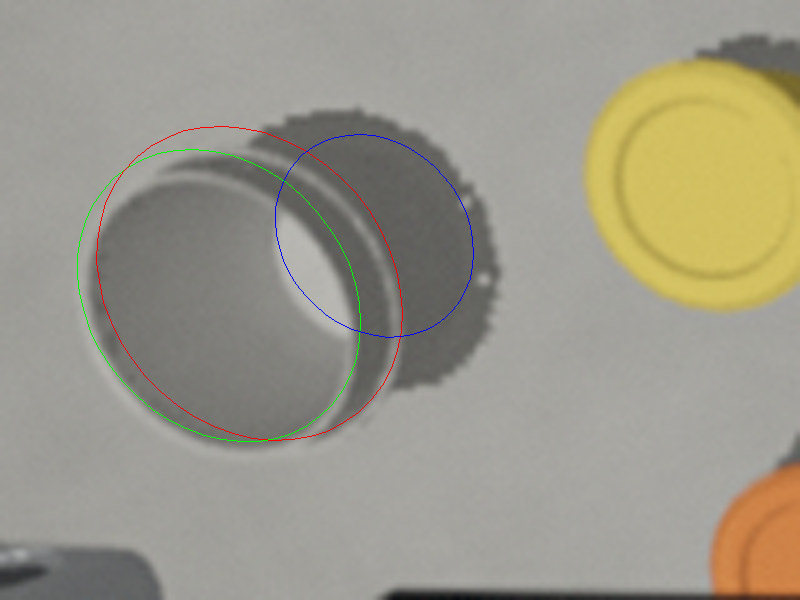

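```bash
python3 -c "
from cell import manip
print(manip.sign_off(), manip.read_state()['clock'])"
```

```text
the job is handed in; nothing more can be done
the job is handed in; nothing more can be done
```

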